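# Load the paint cup on the spray gun and turn on the air

### The arm

A 6-joint arm with a two-finger parallel gripper is mounted at the origin on the work surface. World frame = base frame: x ahead of the robot, y to its left, z up, the work surface at z = 0. Lengths are in m, angles in rad, forces in N, time in s.
With the tool pointing down it reaches from about 0.3 to 0.85 m from the base axis. Payload 4.2 kg.
Tool frame: the origin (TCP) lies midway between the tips of the shut fingers; the grasp point (between the pads) lies 19 mm behind it; z points along the fingers, y is the line along which they close (so a half turn about z gives the same grasp; the last joint's range is limited). The gripper opens to 91 mm and grips with 3 to 60 N. Pads are 32 mm wide; open, the fingers measure 118 mm over their backs; the gripper's body (76 mm by 178 mm) begins 60 mm behind the grasp point.
Start: joints at [1.202, 0.32, 1.565, -0, 1.257, -0.02], TCP at [0.197, 0.54, 0.214] pointing down, gripper open.
Joint ranges: [-3.11, 3.11], [-0.84, 2.01], [0.21, 2.61], [-1.34, 4.49], [0.05, 2.63], [-2.56, 2.56]. Speed limits (rad/s): [2.57, 2.57, 3.14, 3.14, 3.14, 3.14].

### API

Orientations are given as a 3x3 rotation matrix whose columns are the frame's x, y, z axes.
In Python, from plant import status, vision, sign_off, cut_out, spot_point gives the robot as it stands.
- The arm moves only by the tool drive_tool, never from a script. Its argument "commands" is a list of rows, each a list of 4 numbers: the shift along the tool's x, y, z in m, then the turn about the tool's z in degrees. In form: [[tx, ty, tz, roll], ...]. A call has 1 to 8 rows; each row is the pose to reach, as a shift and turn from the pose commanded when the call began, along the tool's axes at that moment; what a row does not reach only later rows make up. A row lasts 1/8 s, in which the tool goes at most 62.5 mm and 10.7 degrees, less where a joint would pass 70% of its speed; a pose out of reach is approached as far as the arm can. A call with a gripper value outside its range is refused whole. "fingers" is the opening in per cent of the stroke, from 0 (shut) to 100 (fully open), set as the call begins (left out, the last holds). The fingers move at their own pace and stop on an object; "squeeze" is the grip in N (left out, the last holds). Time passes only in rows, so rows that repeat a pose let the fingers close. It gives the time, the measured TCP pose, the force, the opening and the grip force at its end, in the units of the state.
- status.sense(): the state, without advancing time (a new reading comes with each control period).
- vision.camera(name): name is "scene" or "top"; returns a dict with "pixels" (400x640x3 uint8, red, green, blue), "range_z" (400x640 float32, m along the optical axis (not along the pixel's ray), 0 where there is no reading), "vertical_fov" (degrees; the focal length in pixels is half the picture's height over the tangent of half this angle, whatever the lens; pixels are square), "cx", "cy" (the principal point, pixels), "k1" (the pictures are not rectified: a ray, as slopes to the right and down, at radius r is drawn at 1 + k1 r^2 times it, then the intrinsics apply), "rvec" (rotation vector, rad) and "tvec" (3), from world to camera coordinates, as OpenCV has them. Camera axes: x right, y down, z forward; pixel columns grow to the right and rows downward; lengths in m; the calibration is good to about 2 mm. A picture is of the moment at which its call begins.
- sign_off(): hands the job in; it is judged then, once.
Trained networks look in the newest picture that a camera, given by its name, has taken for a name from the list of things; names that differ only in an ending like _2 or _b are one class to them, and where a whole thing is asked for, a point or a joint stands for the part that bears it (a point fixed in the world has none). Each returns a list of dicts, best first, with "confidence" (0 to 1); they miss things now and then, are a little off and sometimes report something else, mostly with a low value. They report only what shows in the picture. A call takes as long as a camera call. They do not tell look-alikes from the thing itself.
- cut_out(camera, label): "pixels" (400x640 bool, what is visible of it).
- spot_point(camera, label): "centre" ([x, y, z] in m, in world coordinates, good to about 4 mm: a listed point, or the origin of a listed thing).
The state is a dict: "time_s": time; "joint_pos": joint angles; "qd": joint speeds; "effort": joint torques, N m; "tool_pos": TCP position; "tool_rot": TCP orientation; "ft_force": force on the tool from outside, world axes, zero at the start; "wrist_torque": the same for the moment, N m; "width": opening from 0.0 (shut) to 1.0 (fully open); "grip_force": force on a finger pad.
Only numpy, scipy, OpenCV 4.12 (cv2) and the standard library are available. Lean on these libraries where they do the work, as an engineer would, in place of code of your own. Each camera call takes 0.05 s, during which the arm holds its last target. There are 200 camera calls.

### The job

Get the spray gun ready: take the taller of the two paint cups out of the cup rack, set it on the gun's slanting bayonet inlet, push it in against the spring, give it its quarter turn clockwise to the stop and let it spring back so that it is locked. Then swing the lever of the air valve fully open and let go of everything. Leave the shorter cup in the rack and do not knock the other things on the bench about.

Things in the scene. Friction and masses are not known exactly. Their poses are not given: they have to be found in the camera images.
- cup_mid (a point): Taller paint cup: white, closed, black lid, 130 mm long, 200 to 400 g, standing upside down (lid below) in a hole of the rack. Centre of the cup, half-way along its axis. z runs up the axis from the spout end (z = -65 mm) to the closed end (+65). White round body from z = -32 to +65, 58 mm across at the lid, 56 near the closed end. Half a turn about z makes no difference.
- cup_spout (a point): Spout end of the taller cup: centre of its lower face, same axes. Neck 40 mm across from z = 0 to 23 mm, chamfered foot. Two bayonet lugs at +y and -y on the neck: 8 mm wide, to 25.5 mm from the axis, z = 4 to 10 mm. Lid flange 66 mm across, z = 23 to 33 mm, with two ears (20 mm wide, to 42 mm from the axis) above the lugs, also at +y and -y.
- short_mid (a point): The shorter paint cup: alike but 85 mm long in all, half-way along its axis. It stays in the rack.
- rack: Fixed sheet-steel cup rack, origin on the bench under its centre: 110 (x) by 220 (y) mm, top at 46 mm, two round holes of 56 mm at y = +55 and -55 mm. A cup hangs by its lid flange in each, either way round, spout end 23 mm above the bench, ears up to 30 degrees either way from the rack's y.
- socket: Bayonet inlet on top of the spray gun (gun fixed nose-up in a bench stand): black collar 62 mm across, axis leaning 28 degrees from vertical towards the gun's rear, the robot's side. Origin on the axis at the inner floor, z out along the axis; mouth at z = 22 mm, bore 43 mm. Slots for the two lugs at +y and -y, 34 degrees wide, each marked by a grey rib outside.
- socket_mouth (a point): Centre of the collar's mouth, 22 mm out from socket's origin, same axes. Enter the lugs in the slots, push until the spout end is 0 to 3 mm from the inner floor (at 0 the flange is nearly on the collar), turn clockwise as seen looking down on the cup (negative about z): lock notches 80 degrees from the slots, stop at 86. Let go: it springs 4 mm or more back out and is locked.
- socket_lock (a point): Where the centre of the taller cup (cup_mid) is when locked: on the axis, 73 mm from the inner floor, axes of socket; the cup's y then lies 80 degrees clockwise of the socket's y, the spout end 8 mm from the floor. Turned too little, it stays 4 mm deeper and is not locked; let go unturned, it is pushed out again.
- plunger (a joint): Sprung plunger in the inlet, pushed in by the spout end (m): 0 at rest (face 14 mm from the inner floor), 0.006 with the cup locked, 0.010 when the lugs have just cleared the lip and can turn, 0.014 with the cup at the bottom. Takes about 4 N at first, 7 N locked, 10 N to clear the lip, 12 N at the bottom.
- valve (a joint): Lever of the air valve (rad): 0 closed (across the pipe, pointing to the valve set's -x), 1.571 fully open, at its stop (along the pipe, pointing to +y). It opens clockwise seen from above, starts at 0 to 0.2 and stays where it is left; friction about 0.12 N m.
- valve_hinge (a point): Centre of the lever's upright spindle at the lever's mid-thickness, 94 mm above the bench; axes of the fixed valve set. Pipe along y, 21 mm thick, top at 62 mm; brass valve body at the middle up to 70 mm; regulator knob at y = -68 mm up to 112 mm.
- valve_grip (a point): Middle of the lever's black grip sleeve, 80 mm from the spindle: sleeve 68 mm long, 20 mm wide, 12 mm thick, level, its middle 94 mm above the bench.
- brush_mid (a point): Bystander: flat 60 mm paint brush, 195 mm long, lying. Its middle.
- tape_mid (a point): Bystander: roll of masking tape, 100 mm across, 36 mm high, lying flat. Its middle.
- can_mid (a point): Bystander: paint tin, 84 mm across, 105 mm tall, standing. Its middle.
- cartridge_mid (a point): Bystander: lying sealant cartridge, 48 mm across, 280 mm long with its nozzle. Its middle.
- brayer_mid (a point): Bystander: hand ink roller with a 110 mm rubber roll, lying. Its middle.
- knife_grip (a point): Bystander: lying spatula, 210 mm long (the point is on its handle). Its middle.
- foil_mid (a point): Bystander: empty foil tray 110 x 150 x 35 mm. Its middle.
Things that resemble listed ones, but are neither listed nor needed, are in the scene too. What is shaped like the part that bears cup_mid but green, orange or turquoise is not meant.

How it is judged:
By the outcome, as a careful person would: the job done as asked, in the order asked, and still so for the second after the job is handed in, with the robot touching nothing.
It also fails if it takes over 64 s, if anything falls off the work surface, if the arm or the gripper's body presses on something with over 40 N, if the wrist force passes 120 N, or if a joint passes its speed limit or range.

## Working session

There is one attempt and no reset: what is moved stays moved. The work goes in short steps, Python scripts to look and compute and a tool call to move; the robot and the scene stay as the last step left them, time stands still between calls to the robot, and variables do not carry over. Pictures are saved under pics/ and viewed, at most 10 in all, crops included, and the job is handed in when it is done.

Besides the shell and the picture viewer there is one more tool, called after "Emit:" in YAML: its name, and indented under it one key for each argument. drive_tool: Moves the arm, as the interface text tells. Its arguments: {"type":"object","properties":{"commands":{"type":"array"},"fingers":{"type":"number"},"squeeze":{"type":"number"}},"required":["commands"]}

```bash
ls; mkdir -p pics; cat > h.py <<'E'
import numpy as np, cv2, json
from plant import status, vision, sign_off, cut_out, spot_point
def K(c):
    f=200/np.tan(np.radians(c["vertical_fov"])/2); return f
def cloud(c):
    f=K(c); v,u=np.mgrid[0:400,0:640].astype(float)
    xd=(u-c["cx"])/f; yd=(v-c["cy"])/f
    x,y=xd.copy(),yd.copy()
    for _ in range(15):
        s=1+c["k1"]*(x*x+y*y); x=xd/s; y=yd/s
    z=c["range_z"]; P=np.stack([x*z,y*z,z],-1)
    R=cv2.Rodrigues(np.array(c["rvec"],float))[0]; t=np.array(c["tvec"],float).ravel()
    W=(P-t)@R; W[z<=0]=np.nan
    return W
def proj(c,p):
    R=cv2.Rodrigues(np.array(c["rvec"],float))[0]; q=R@np.array(p)+np.array(c["tvec"],float).ravel()
    x,y=q[0]/q[2],q[1]/q[2]; s=1+c["k1"]*(x*x+y*y); f=K(c)
    return np.array([x*s*f+c["cx"],y*s*f+c["cy"]])
E
cat > a.py <<'E'
from h import *
np.set_printoptions(precision=4,suppress=True)
for n in ("scene","top"):
    c=vision.camera(n); cv2.imwrite(f"pics/{n}0.png",c["pixels"][...,::-1])
    np.savez(f"{n}0.npz",**c)
    print(n,c["cx"],c["cy"],c["k1"],"cam",-(cv2.Rodrigues(np.array(c["rvec"],float))[0].T@np.array(c["tvec"]).ravel()))
    for l in "cup_mid cup_spout short_mid rack socket socket_mouth socket_lock valve_hinge valve_grip can_mid brush_mid tape_mid cartridge_mid brayer_mid knife_grip foil_mid".split():
        print(l,[(np.round(d["centre"],3).tolist(),round(d["confidence"],2),proj(c,d["centre"]).round().tolist()) for d in spot_point(n,l)[:3]])
print(status.sense())
E
python3 a.py
```

```text
pics
scene 321.7660034539658 200.4503674982617 -0.07357167348344323 cam [1.3866 0.5732 0.8547]
cup_mid [([0.472, -0.492, 0.063], 0.85, [224.0, 179.0]), ([0.396, -0.394, 0.066], 0.83, [255.0, 178.0]), ([0.533, -0.339, 0.086], 0.82, [241.0, 192.0])]
cup_spout [([0.474, -0.494, -0.004], 0.86, [226.0, 193.0]), ([0.387, -0.393, 0.002], 0.84, [258.0, 190.0]), ([0.27, -0.407, -0.003], 0.83, [274.0, 179.0])]
short_mid [([0.535, -0.235, 0.067], 0.88, [262.0, 206.0])]
rack [([0.528, -0.284, 0.002], 0.62, [255.0, 215.0])]
socket [([0.531, -0.34, 0.027], 0.35, [243.0, 205.0])]
socket_mouth [([0.693, -0.034, 0.189], 0.67, [277.0, 218.0])]
socket_lock [([0.532, -0.234, 0.068], 0.48, [263.0, 205.0])]
valve_hinge [([0.55, 0.301, 0.09], 0.57, [399.0, 260.0])]
valve_grip [([0.474, 0.312, 0.094], 0.63, [413.0, 246.0])]
can_mid [([0.705, 0.363, 0.05], 0.9, [394.0, 313.0]), ([0.7, -0.35, 0.026], 0.53, [208.0, 227.0]), ([0.472, 0.309, 0.094], 0.32, [412.0, 246.0])]
brush_mid [([0.329, 0.192, 0.011], 0.7, [393.0, 230.0]), ([0.703, 0.364, 0.05], 0.29, [395.0, 313.0])]
tape_mid [([0.372, 0.017, 0.017], 0.76,
[... 1746 characters left out ...]
, 0.478, 0.023], 0.64, [172.0, 153.0]), ([0.532, -0.285, -0.002], 0.39, [415.0, 191.0])]
foil_mid [([0.713, 0.214, 0.017], 0.75, [257.0, 132.0])]
{'time_s': 1.7, 'joint_pos': array([ 1.202 ,  0.3196,  1.5645,  0.    ,  1.2574, -0.02  ]), 'qd': array([ 0.0012,  0.    , -0.0015, -0.0009,  0.0007,  0.0008]), 'effort': array([  0.0024, -41.2349, -23.2232,   0.0731,   0.0376,   0.    ]), 'tool_pos': array([0.1965, 0.5404, 0.214 ]), 'tool_rot': array([[-0.9398,  0.3418,  0.    ],
       [ 0.3418,  0.9398,  0.0001],
       [ 0.    ,  0.0001, -1.    ]]), 'ft_force': array([-0.6505, -0.7038, -0.0946]), 'wrist_torque': array([-0.0108, -0.0182,  0.0351]), 'grip_force': 0.0, 'width': 0.9984696384727402}
```

View crops.

```bash
python3 - <<'E'
import cv2
a=cv2.imread("pics/scene0.png");b=cv2.imread("pics/top0.png")
cv2.imwrite("pics/v1.png",cv2.resize(a[130:370,160:480],(800,600),interpolation=cv2.INTER_CUBIC))
cv2.imwrite("pics/v2.png",cv2.resize(b[80:320,190:510],(800,600),interpolation=cv2.INTER_CUBIC))
E
```

```text
(no output)
```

View pics/v1.png

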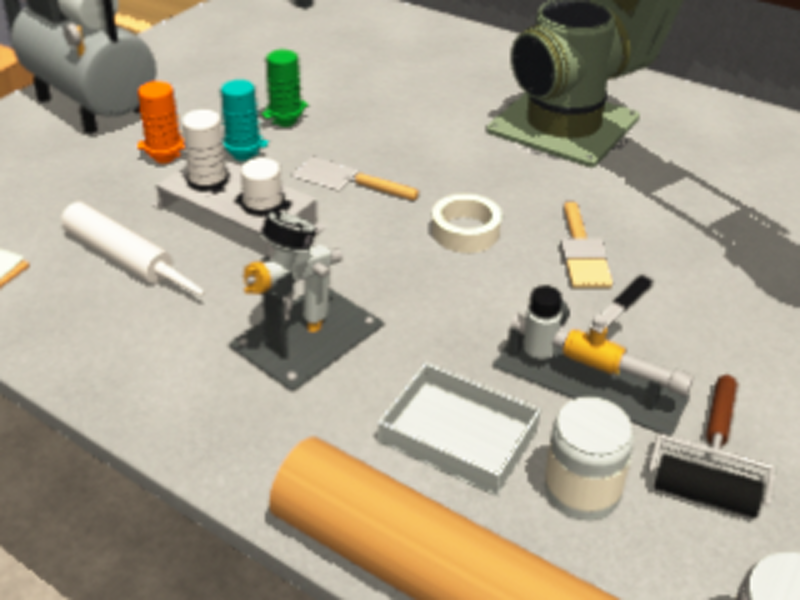

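View pics/v2.png

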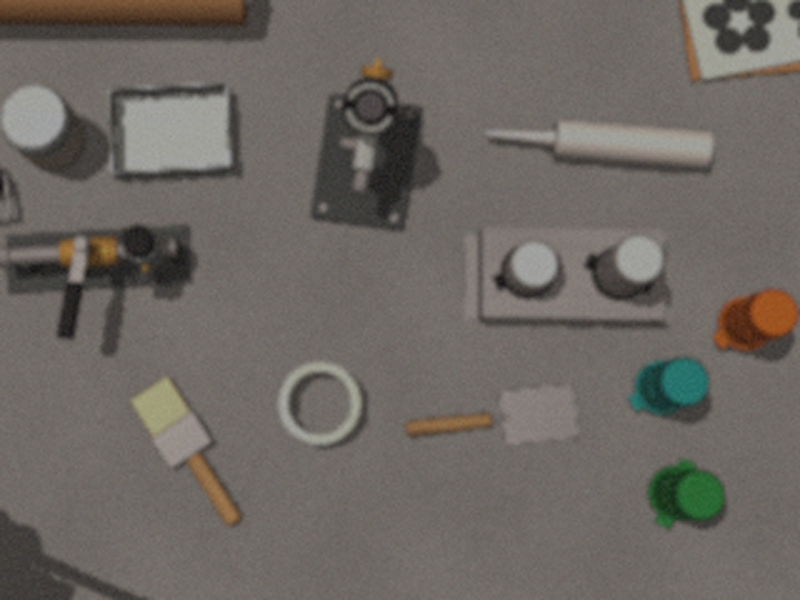

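The tall white cup stands at about v2 (640,258), right of the short one at (533,265); orange, turquoise and green copies are decoys. The gun collar is at v2 (370,105), and the lever runs from (80,245) to (68,330). Next I get the axes and angles from depth.

```bash
cat > b.py <<'E'
from h import *
np.set_printoptions(precision=4,suppress=True)
C={n:dict(np.load(f"{n}0.npz")) for n in("scene","top")}
for n,c in C.items():
    W=cloud(c); px=c["pixels"].astype(int); g=px.max(-1)
    def sel(p,r,z0,z1): return (np.hypot(W[...,0]-p[0],W[...,1]-p[1])<r)&(W[...,2]>z0)&(W[...,2]<z1)
    print(n)
    for nm,p,z in(("tall",(.531,-.34),.153),("short",(.531,-.232),.108)):
        m=sel(p,.045,z-.008,z+.008); q=W[m]; (cx,cy),r=cv2.minEnclosingCircle(q[:,:2].astype(np.float32)); print(nm,"top",m.sum(),np.median(q,0),"circ",cx,cy,r)
        # ears
        m=sel(p,.055,.046,.062); d=W[m]; v=d[:,:2]-np.array(p); r=np.hypot(*v.T); e=r>.0355
        print(" ear pts",e.sum(),np.c_[d[e],np.degrees(np.arctan2(v[e,1],v[e,0]))][:14])
    m=sel((.531,-.285),.15,.041,.049); q=W[m]; print("rack top",m.sum(),cv2.minAreaRect(q[:,:2].astype(np.float32)),np.median(q[:,2]))
    m=sel((.51,.305),.14,.088,.106); q=W[m]; 
    hinge=np.array((.549,.30)); s=np.hypot(*(q[:,:2]-hinge).T)<.13; q=q[s]; k=g[m][s]<70; qq=q[k]
    print("lever dark",k.sum(),qq.mean(0)); 
    l=qq[qq[:,0]<.53]; print(" grip",len(l),l.mean(0),np.linalg.svd(l[:,:2]-l[:,:2].mean(0),full_matrices=False)[2][0])
    m=sel((.69,-.037),.05,.165,.22); q=W[m]; print("collar",m.sum(),q.mean(0))
    cc=q.mean(0)
    # robust plane
    best=None; rng=np.random.default_rng(0)
    for _ in range(500):
        a=q[rng.choice(len(q),3,False)]; nn=np.cross(a[1]-a[0],a[2]-a[0]); L=np.linalg.norm(nn)
        if L<1e-6: continue
        nn/=L; nn*=np.sign(nn[2]); 
        if nn[2]<.7: continue
        i=np.abs((q-a[0])@nn)<.002
        if best is None or i.sum()>best.sum(): best=i
    if best is not None:
        P=q[best]; nn=np.linalg.svd(P-P.mean(0))[2][2]; nn*=np.sign(nn[2]); print(" plane",best.sum(),P.mean(0),nn,"tilt",np.degrees(np.arccos(nn[2])),"az",np.degrees(np.arctan2(nn[1],nn[0])))
E
python3 b.py
python3 - <<'E'
import cv2
a=cv2.imread("pics/scene0.png");b=cv2.imread("pics/top0.png")
x=cv2.resize(a[190:290,240:340],(400,400),interpolation=cv2.INTER_CUBIC)
y=cv2.resize(b[95:175,305:385],(400,400),interpolation=cv2.INTER_CUBIC)
cv2.imwrite("pics/v3.png",cv2.convertScaleAbs(cv2.hconcat([x,y]),alpha=1.5,beta=20))
E
```

```text
scene
tall top 104 [ 0.5355 -0.334   0.151 ] circ 0.5321266651153564 -0.33732080459594727 0.030524874106049538
 ear pts 46 [[  0.4918  -0.3375   0.0492 176.4088]
 [  0.4873  -0.3367   0.0471 175.6875]
 [  0.5313  -0.3895   0.0466 -89.7014]
 [  0.5286  -0.3869   0.0462 -92.8972]
 [  0.4905  -0.3287   0.0472 164.4305]
 [  0.5363  -0.3846   0.0466 -83.2528]
 [  0.4947  -0.3251   0.0462 157.6421]
 [  0.4925  -0.3166   0.0481 148.7663]
 [  0.4882  -0.3156   0.0462 150.309 ]
 [  0.5453  -0.3864   0.0462 -72.8816]
 [  0.5391  -0.3766   0.0465 -77.5334]
 [  0.4956  -0.3141   0.0461 143.8021]
 [  0.5484  -0.3725   0.0485 -61.8687]
 [  0.504   -0.3115   0.0471 133.3957]]
short top 120 [ 0.5389 -0.2253  0.1061] circ 0.5372083187103271 -0.22732149064540863 0.028145959600806236
 ear pts 57 [[   0.481    -0.2327    0.0461 -179.1824]
 [   0.4865   -0.2281    0.0464  174.9899]
 [   0.4813   -0.218     0.0474  164.25  ]
 [   0.5364   -0.2776    0.0464  -83.2381]
 [   0.5366   -0.2722    0.0486  -82.0313]
 [   0.5339   -0.2698    0.048   -85.5828]
 [   0.4915   -0.2097    0.0473  150.5655]
 [   0.5481
[... 1668 characters left out ...]
466  15.5952]
 [  0.5793  -0.2212   0.0482  12.5654]
 [  0.5791  -0.2331   0.0499  -1.3292]
 [  0.5793  -0.2393   0.049   -8.5973]
 [  0.5796  -0.2425   0.0479 -12.2163]
 [  0.5793  -0.2453   0.0493 -15.42  ]
 [  0.5793  -0.2543   0.05   -24.7997]
 [  0.5759  -0.2059   0.0494  30.2116]
 [  0.5754  -0.2086   0.0518  27.7987]]
rack top 1249 ((0.556006669998169, -0.29760727286338806), (0.24587947130203247, 0.2324441373348236), 68.57699584960938) 0.04582033268235998
lever dark 160 [0.4814 0.3003 0.0992]
 grip 141 [0.4726 0.3096 0.0995] [-0.9935  0.1136]
collar 382 [ 0.6959 -0.0371  0.1848]
 plane 114 [ 0.692  -0.0376  0.1894] [-0.4451  0.099   0.89  ] tilt 27.12671338426102 az 167.45688345217155
```

View pics/v3.png

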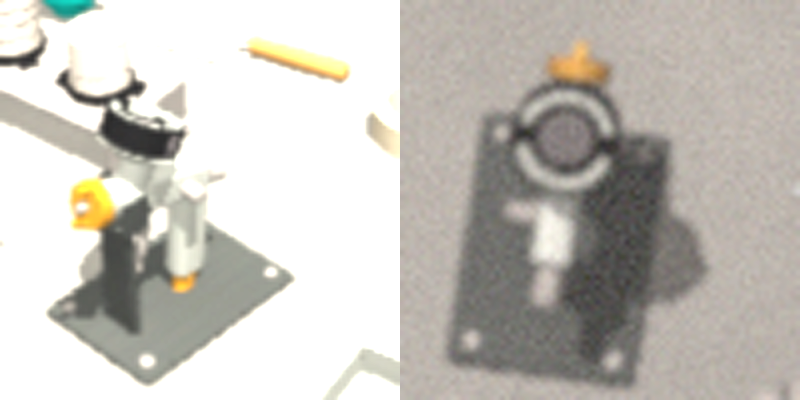

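Emit:
drive_tool:
  commands:
    - [0,0.06,-0.05,0]
    - [0,0.12,-0.1,0]
    - [0,0.18,-0.1,0]
    - [0,0.24,-0.1,0]
    - [0,0.3,-0.1,0]
    - [0,0.36,-0.1,0]
    - [0,0.42,-0.1,0]
    - [0,0.42,-0.1,0]

```text
time_s: 2.7
tool_pos: [0.3079, 0.8466, 0.2692]
tool_rot: [[-0.94, 0.341, 0.015], [0.342, 0.939, 0.042], [0.0, 0.044, -0.999]]
ft_force: [1.0, -0.6, 0.4]
width: 1.002
grip_force: 0.0
```

Emit:
drive_tool:
  commands:
    - [0,0.06,-0.06,0]
    - [0,0.12,-0.12,0]
    - [0,0.18,-0.18,0]
    - [0,0.24,-0.24,0]

```text
time_s: 3.2
tool_pos: [0.303, 0.833, 0.3296]
tool_rot: [[-0.94, 0.34, 0.034], [0.342, 0.935, 0.094], [-0.0, 0.101, -0.995]]
ft_force: [0.2, 0.6, -0.1]
width: 0.999
grip_force: 0.0
```

Emit:
drive_tool:
  commands:
    - [0,0,0,0]

```text
time_s: 3.32
tool_pos: [0.3031, 0.8334, 0.3288]
tool_rot: [[-0.94, 0.34, 0.034], [0.342, 0.935, 0.094], [-0.0, 0.1, -0.995]]
ft_force: [0.8, 0.7, 0.0]
width: 1.004
grip_force: 0.0
```

```bash
python3 -c "
from h import *
s=status.sense();print(s['joint_pos'],s['tool_pos'],s['tool_rot'])"
```

```text
[ 1.20851489e+00  9.07849685e-01  2.14088620e-01  1.43152355e-03
  1.91931892e+00 -1.29447800e-02] [0.30307708 0.8333778  0.32879299] [[-9.39790155e-01  3.40032297e-01  3.42418219e-02]
 [ 3.41752052e-01  9.35063019e-01  9.41418354e-02]
 [-6.99682696e-06  1.00175783e-01 -9.94969755e-01]]
```

Emit:
drive_tool:
  commands:
    - [0,-0.06,0,0]
    - [0,-0.12,0,0]
    - [0,-0.18,0,0]
    - [0,-0.24,0,0]
    - [0,-0.3,0,0]
    - [0,-0.36,0,0]
    - [0,-0.42,0,0]
    - [0,-0.48,0,0]

```text
time_s: 4.32
tool_pos: [0.1472, 0.4047, 0.2824]
tool_rot: [[-0.94, 0.34, 0.034], [0.342, 0.935, 0.093], [-0.0, 0.099, -0.995]]
ft_force: [0.9, 0.1, 1.5]
width: 1.001
grip_force: 0.0
```

Emit:
drive_tool:
  commands:
    - [0,-0.06,0,0]
    - [0,-0.12,0,0]
    - [0,-0.18,0,0]

```text
time_s: 4.7
tool_pos: [0.086, 0.2364, 0.2649]
tool_rot: [[-0.94, 0.34, 0.034], [0.342, 0.935, 0.093], [-0.0, 0.099, -0.995]]
ft_force: [-0.9, -0.0, 1.3]
width: 1.002
grip_force: 0.0
```

```bash
cat > s.py <<'E'
from h import *
np.set_printoptions(precision=4,suppress=True)
s=status.sense();R=s['tool_rot'];z=R[:,2]
print(s['time_s'],'q',s['joint_pos'],'p',s['tool_pos'],'w',s['width'],s['grip_force'],'F',s['ft_force'])
print(R,'tilt',np.degrees(np.arccos(-z[2])),'az',np.degrees(np.arctan2(z[1],z[0])),'y az',np.degrees(np.arctan2(R[1,1],R[0,1])))
E
python3 s.py
```

```text
4.7 q [ 1.1695 -0.3214  2.0807  0.0053  1.2831 -0.0539] p [0.086  0.2364 0.2649] w 1.0015377919964077 0.0 F [-0.9038 -0.0419  1.3125]
[[-0.9398  0.3399  0.0341]
 [ 0.3416  0.9352  0.0932]
 [-0.0002  0.0992 -0.9951]] tilt 5.693557650226706 az 69.91666002111478 y az 70.02496047419623
```

```bash
cat > kin.py <<'E'
import numpy as np
D=[((.3196,1.5645,1.2574),np.hypot(.1965,.5404),.214),((.90785,.21409,1.91932),np.hypot(.30308,.83338),.32879),((-.3214,2.0807,1.2831),np.hypot(.086,.2364),.2649)]
A=[];b=[]
for (a,c,e),r,z in D:
    A.append([np.sin(a),np.sin(a+c),np.sin(a+c+e),0,1]);b.append(r)
    A.append([np.cos(a),np.cos(a+c),np.cos(a+c+e),1,0]);b.append(z)
x,res,rk,sv=np.linalg.lstsq(np.array(A),np.array(b),rcond=None)
E
python3 -c "
from kin import *
print(x,res,rk,sv)
import itertools
a2,a3,L,d1,a1=x
# limits: min r for tool-down at several z
for z in (.1,.15,.2,.25,.3,.4,.5):
  ok=[]
  for r in np.arange(0,.9,.01):
    wr,wz=r-a1,z+L-d1; d=np.hypot(wr,wz)
    c=(d*d-a2*a2-a3*a3)/(2*a2*a3)
    if abs(c)>1: continue
    q3=np.arccos(c);q2=np.arctan2(wr,wz)-np.arctan2(a3*np.sin(q3),a2+a3*np.cos(q3));q5=np.pi-q2-q3
    if -.84<q2<2.01 and .21<q3<2.61 and .05<q5<2.63: ok.append(r)
  print(z,min(ok),max(ok))
"
```

```text
[ 0.60609081  0.42545252  0.45729811  0.22593357 -0.02014012] [2.97953491e-06] 5 [2.89012196 2.44100453 0.75541624 0.33872086 0.05750147]
0.1 0.0 0.89
0.15 0.0 0.89
0.2 0.0 0.89
0.25 0.0 0.88
0.3 0.0 0.85
0.4 0.0 0.78
0.5 0.0 0.6900000000000001
```

```bash
python3 - <<'E'
from h import *
np.set_printoptions(precision=4,suppress=True)
for n in("top","scene"):
    c=dict(np.load(n+"0.npz")); W=cloud(c); g=c["pixels"].max(-1)
    for p in((.530,-.3395),(.531,-.2305)):
        v=W[...,:2]-np.array(p); r=np.hypot(v[...,0],v[...,1]); a=np.degrees(np.arctan2(v[...,1],v[...,0]))
        m=(r>.030)&(r<.052)&(W[...,2]>.044)&(W[...,2]<.066)&(g<70)
        h=np.histogram(a[m],bins=np.arange(-180,181,15))
        mm=m&(r>.036)
        print(n,p,dict(zip(h[1].astype(int).tolist(),h[0].tolist())))
        print(np.c_[r[mm]*1000,a[mm],W[mm][:,2]*1000].round(0)[:25].tolist())
c=dict(np.load("top0.npz"));im=c["pixels"][150:215,375:475,::-1].copy()
s=8; im=cv2.resize(im,None,fx=s,fy=s,interpolation=cv2.INTER_CUBIC)
im=cv2.convertScaleAbs(im,alpha=1.6)
for p in((.530,-.3395),(.531,-.2305)):
  for a in range(0,360,30):
    for r in(.033,.042):
      q=(proj(c,[p[0]+r*np.cos(np.radians(a)),p[1]+r*np.sin(np.radians(a)),.056])-[375,150]+.5)*s
      cv2.circle(im,tuple(int(t) for t in q),3,(0,255,0) if a else (0,0,255),-1)
cv2.imwrite("pics/v4.png",im)
E
```

```text
top (0.53, -0.3395) {-180: 3, -165: 4, -150: 3, -135: 8, -120: 10, -105: 1, -90: 0, -75: 0, -60: 0, -45: 0, -30: 0, -15: 0, 0: 0, 15: 0, 30: 0, 45: 4, 60: 10, 75: 4, 90: 0, 105: 2, 120: 1, 135: 1, 150: 0, 165: 2}
[[38.0, 56.0, 52.0], [36.0, 54.0, 54.0], [39.0, 62.0, 51.0], [37.0, 61.0, 55.0], [38.0, 66.0, 52.0], [37.0, 71.0, 52.0], [36.0, 76.0, 54.0], [44.0, -105.0, 51.0], [38.0, -114.0, 58.0], [42.0, -111.0, 53.0], [44.0, -110.0, 54.0], [38.0, -117.0, 51.0], [40.0, -116.0, 52.0], [43.0, -115.0, 55.0], [36.0, -126.0, 57.0], [39.0, -121.0, 50.0], [42.0, -119.0, 51.0], [44.0, -119.0, 55.0], [36.0, -131.0, 51.0], [39.0, -127.0, 48.0], [44.0, -122.0, 47.0]]
top (0.531, -0.2305) {-180: 1, -165: 3, -150: 4, -135: 3, -120: 3, -105: 0, -90: 0, -75: 0, -60: 0, -45: 0, -30: 0, -15: 0, 0: 0, 15: 0, 30: 0, 45: 0, 60: 1, 75: 0, 90: 5, 105: 11, 120: 3, 135: 1, 150: 2, 165: 2}
[[38.0, 101.0, 47.0], [39.0, 106.0, 51.0], [36.0, 108.0, 53.0], [37.0, 112.0, 50.0], [39.0, 117.0, 54.0]]
scene (0.53, -0.3395) {-180: 0, -165: 0, -150: 0, -135: 0, -120: 0, -105: 0, -90: 0, -75: 0, -60: 0, -45: 0, -30: 0, -15: 3, 0: 4, 15: 4, 30: 3, 45: 6, 60: 5, 75: 3, 90: 1, 105: 0, 120: 0, 135: 0, 150: 0, 165: 0}
[[36.0, 1.0, 53.0], [37.0, 22.0, 57.0], [37.0, 75.0, 51.0], [39.0, 45.0, 54.0], [38.0, 56.0, 52.0], [41.0, 61.0, 53.0], [40.0, 66.0, 51.0], [42.0, 71.0, 51.0], [43.0, 54.0, 51.0]]
scene (0.531, -0.2305) {-180: 0, -165: 0, -150: 0, -135: 0, -120: 0, -105: 0, -90: 0, -75: 2, -60: 1, -45: 2, -30: 3, -15: 1, 0: 3, 15: 4, 30: 5, 45: 3, 60: 3, 75: 3, 90: 8, 105: 3, 120: 0, 135: 0, 150: 0, 165: 0}
[[36.0, -63.0, 50.0], [38.0, 117.0, 47.0], [37.0, 80.0, 58.0], [39.0, 100.0, 51.0], [45.0, 96.0, 55.0], [37.0, 93.0, 49.0], [40.0, 97.0, 48.0], [38.0, 59.0, 55.0]]
```

View pics/v4.png

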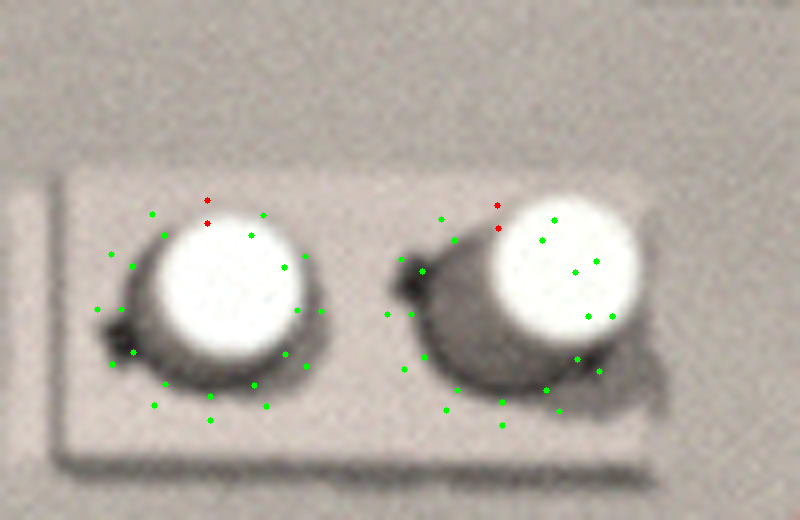

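Top view v4: the tall cup's ears show at (410,282) and (595,355), giving an ear azimuth of about 64°. Over-reaching tilts the tool and the tilt persists, so I can make the 28° lean that way. First I undo the current tilt on the opposite side.

```bash
cat > w.py <<'E'
import sys
from h import *
np.set_printoptions(precision=4,suppress=True)
s=status.sense();R=s['tool_rot'];p=s['tool_pos']
for a in sys.argv[1:]:
    t=np.array(eval(a)); print(a,'->',(R.T@(t-p)).round(4), 'rows',np.linalg.norm(t-p)/.0625)
E
python3 w.py ".35,.05,.30" ".25,-.35,.30" "-.27,-.74,.30"
```

```text
.35,.05,.30 -> [-0.3118 -0.0811 -0.0433] rows 5.201337118680653
.25,-.35,.30 -> [-0.3545 -0.4892 -0.084 ] rows 9.758784484580568
-.27,-.74,.30 -> [ 0.001  -1.0307 -0.138 ] rows 16.638024464048705
```

Emit:
drive_tool:
  commands:
    - [-0.312,-0.081,-0.043,60]
    - [-0.312,-0.081,-0.043,60]
    - [-0.312,-0.081,-0.043,60]
    - [-0.312,-0.081,-0.043,60]
    - [-0.312,-0.081,-0.043,60]
    - [-0.312,-0.081,-0.043,60]
    - [-0.354,-0.489,-0.084,90]
    - [-0.354,-0.489,-0.084,90]

```text
time_s: 5.7
tool_pos: [0.3208, -0.0722, 0.3003]
tool_rot: [[0.176, 0.984, 0.035], [0.98, -0.179, 0.091], [0.096, 0.018, -0.995]]
ft_force: [1.0, -0.7, -0.2]
width: 0.999
grip_force: 0.0
```

```bash
python3 s.py; python3 w.py ".25,-.35,.30" "-.27,-.74,.30"
```

```text
5.7 q [-0.3561 -0.139   1.8716  0.0988  1.4087 -0.1929] p [ 0.3208 -0.0722  0.3003] w 0.9990170105608613 0.0 F [ 0.9562 -0.7004 -0.2366]
[[ 0.1765  0.9837  0.0349]
 [ 0.9796 -0.179   0.0908]
 [ 0.0956  0.0182 -0.9953]] tilt 5.5848045736498415 az 68.97587521112749 y az -10.313095317148127
.25,-.35,.30 -> [-0.2847 -0.02   -0.0274] rows 4.586785054864324
-.27,-.74,.30 -> [-0.7585 -0.4617 -0.081 ] rows 14.266189427038116
```

Emit:
drive_tool:
  commands:
    - [-0.285,-0.02,-0.027,10]
    - [-0.285,-0.02,-0.027,10]
    - [-0.285,-0.02,-0.027,10]
    - [-0.285,-0.02,-0.027,10]
    - [-0.758,-0.462,-0.081,10]
    - [-0.758,-0.462,-0.081,10]
    - [-0.758,-0.462,-0.081,10]
    - [-0.758,-0.462,-0.081,10]

```text
time_s: 6.7
tool_pos: [0.0636, -0.4723, 0.2999]
tool_rot: [[0.34, 0.94, 0.034], [0.935, -0.342, 0.089], [0.095, 0.001, -0.995]]
ft_force: [0.5, -0.5, 1.1]
width: 1.0
grip_force: 0.0
```

```bash
python3 s.py; python3 w.py "-.27,-.74,.30" "-.32,-.88,.33" "-.36,-.98,.40"
```

```text
6.7 q [-1.49    0.1645  1.5633  0.0411  1.5003 -1.1455] p [ 0.0636 -0.4723  0.2999] w 1.0000151361438325 0.0 F [ 0.5169 -0.4818  1.1317]
[[ 0.3405  0.9396  0.0339]
 [ 0.9354 -0.3422  0.0892]
 [ 0.0954  0.0013 -0.9954]] tilt 5.477324191562172 az 69.20193503298381 y az -20.008672611341055
-.27,-.74,.30 -> [-0.364  -0.2218 -0.0353] rows 6.843318060969001
-.32,-.88,.33 -> [-0.5091 -0.2209 -0.0793] rows 8.969320801897771
-.36,-.98,.40 -> [-0.6096 -0.2242 -0.1593] rows 10.699577274435308
```

Emit:
drive_tool:
  commands:
    - [-0.364,-0.222,-0.035,0]
    - [-0.364,-0.222,-0.035,0]
    - [-0.364,-0.222,-0.035,0]
    - [-0.364,-0.222,-0.035,0]
    - [-0.364,-0.222,-0.035,0]
    - [-0.364,-0.222,-0.035,0]
    - [-0.364,-0.222,-0.035,0]
    - [-0.43,-0.222,-0.055,0]

```text
time_s: 7.7
tool_pos: [-0.2854, -0.7753, 0.3042]
tool_rot: [[0.344, 0.939, 0.031], [0.935, -0.345, 0.086], [0.091, -0.001, -0.996]]
ft_force: [-0.7, -1.8, 0.6]
width: 0.999
grip_force: 0.0
```

Emit:
drive_tool:
  commands:
    - [-0.06,0,-0.06,0]
    - [-0.12,0,-0.12,0]
    - [-0.18,0,-0.18,0]
    - [-0.24,0,-0.24,0]

```text
time_s: 8.2
tool_pos: [-0.2837, -0.7808, 0.3405]
tool_rot: [[0.341, 0.94, 0.014], [0.939, -0.342, 0.04], [0.042, -0.0, -0.999]]
ft_force: [-0.2, -0.2, 0.1]
width: 1.002
grip_force: 0.0
```

```bash
python3 s.py
```

```text
8.2 q [-1.9329  0.8924  0.2141 -0.0007  2.0773 -1.5847] p [-0.2837 -0.7808  0.3405] w 1.0020883414943562 0.0 F [-0.2135 -0.2296  0.0953]
[[ 0.3412  0.9399  0.0144]
 [ 0.939  -0.3415  0.0397]
 [ 0.0423 -0.0001 -0.9991]] tilt 2.421592258665794 az 70.13708584339633 y az -19.969564405089166
```

Emit:
drive_tool:
  commands:
    - [-0.06,0,-0.06,0]
    - [-0.12,0,-0.12,0]
    - [-0.18,0,-0.18,0]

```text
time_s: 8.57
tool_pos: [-0.2836, -0.7802, 0.3637]
tool_rot: [[0.342, 0.94, -0.001], [0.94, -0.342, -0.002], [-0.002, -0.0, -1.0]]
ft_force: [0.3, -0.3, -0.1]
width: 1.002
grip_force: 0.0
```

```bash
python3 s.py;  python3 w.py ".2,-.5,.32" ".53,-.34,.25"
```

```text
8.575 q [-1.9333  0.8643  0.2141 -0.      2.0614 -1.5847] p [-0.2836 -0.7802  0.3637] w 1.002337021939015 0.0 F [ 0.3384 -0.332  -0.1151]
[[ 0.3417  0.9398 -0.0006]
 [ 0.9398 -0.3417 -0.0016]
 [-0.0017 -0.     -1.    ]] tilt 0.09905102234421545 az -111.27234199908247 y az -19.97758137552766
.2,-.5,.32 -> [0.4287 0.3588 0.043 ] rows 8.970787838302725
.53,-.34,.25 -> [0.6919 0.6143 0.1125] rows 14.913161953089157
```

Emit:
drive_tool:
  commands:
    - [0.692,0.614,0.1,-44]
    - [0.692,0.614,0.1,-44]
    - [0.692,0.614,0.1,-44]
    - [0.692,0.614,0.1,-44]
    - [0.692,0.614,0.1,-44]
    - [0.692,0.614,0.1,-44]
    - [0.692,0.614,0.1,-44]
    - [0.692,0.614,0.1,-44]

```text
time_s: 9.57
tool_pos: [0.1399, -0.5523, 0.3117]
tool_rot: [[-0.407, 0.914, 0.001], [0.914, 0.407, -0.001], [-0.001, 0.0, -1.0]]
ft_force: [1.5, -1.5, -0.8]
width: 0.997
grip_force: 0.0
```

```bash
python3 s.py;  python3 w.py ".53,-.34,.25" ".53,-.34,.2" ".53,-.34,.1"
```

```text
9.575 q [-1.3432  0.2673  1.3962  0.0006  1.4769 -1.7622] p [ 0.1399 -0.5523  0.3117] w 0.9972009895889096 0.0 F [ 1.5185 -1.5469 -0.7821]
[[-0.4068  0.9135  0.0009]
 [ 0.9135  0.4068 -0.001 ]
 [-0.0013  0.0004 -1.    ]] tilt 0.07604519982388543 az -49.89702486704271 y az 24.002771593323956
.53,-.34,.25 -> [0.0353 0.4427 0.0618] rows 7.173893801641449
.53,-.34,.2 -> [0.0354 0.4427 0.1118] rows 7.326990466667424
.53,-.34,.1 -> [0.0355 0.4426 0.2118] rows 7.871776377759136
```

Emit:
drive_tool:
  commands:
    - [0.035,0.443,0.062,0]
    - [0.035,0.443,0.062,0]
    - [0.035,0.443,0.062,0]
    - [0.035,0.443,0.062,0]
    - [0.035,0.443,0.062,0]
    - [0.035,0.443,0.062,0]
    - [0.035,0.443,0.062,0]
    - [0.035,0.443,0.062,0]

```text
time_s: 10.58
tool_pos: [0.5316, -0.3386, 0.2486]
tool_rot: [[-0.411, 0.912, 0.0], [0.912, 0.411, 0.002], [0.001, 0.001, -1.0]]
ft_force: [-0.1, -0.1, 0.2]
width: 1.004
grip_force: 0.0
```

```bash
python3 s.py;  python3 w.py ".53,-.34,.25" ".53,-.34,.102"
python3 - <<'E'
from h import *
for n in("scene","top"):
    c=vision.camera(n)
    for l in("cup_mid","cup_spout","short_mid"):
        print(n,l,[(np.round(d["centre"],4).tolist(),round(d["confidence"],2)) for d in spot_point(n,l)[:5] if abs(d["centre"][0]-.53)<.05])
E
```

```text
10.575 q [-0.5862  0.391   1.3691  0.0015  1.3822 -1.01  ] p [ 0.5316 -0.3386  0.2486] w 1.0040537146919166 0.0 F [-0.1278 -0.105   0.2028]
[[-0.411   0.9116  0.0003]
 [ 0.9116  0.411   0.0016]
 [ 0.0014  0.0009 -1.    ]] tilt 0.09375167227941789 az 80.98713473283148 y az 24.269300577448156
.53,-.34,.25 -> [-0.0007 -0.002  -0.0014] rows 0.04097400280394443
.53,-.34,.102 -> [-0.0009 -0.0022  0.1466] rows 2.3455897821411327
scene cup_mid [([0.529, -0.3397, 0.0854], 0.87)]
scene cup_spout [([0.5311, -0.3403, 0.0285], 0.81)]
scene short_mid [([0.5324, -0.2319, 0.0643], 0.89)]
top cup_mid [([0.5319, -0.2836, -0.0008], 0.6), ([0.531, -0.3434, 0.0859], 0.55)]
top cup_spout [([0.5294, -0.3391, 0.027], 0.6)]
top short_mid [([0.533, -0.2292, 0.0663], 0.93)]
```

Emit:
drive_tool:
  commands:
    - [-0.001,-0.002,0.05,0]
    - [-0.001,-0.002,0.1,0]
    - [-0.001,-0.002,0.13,0]
    - [-0.001,-0.002,0.147,0]
    - [-0.001,-0.002,0.147,0]

```text
time_s: 11.6
tool_pos: [0.5267, -0.3427, 0.1019]
tool_rot: [[-0.406, 0.914, -0.001], [0.914, 0.406, 0.001], [0.002, -0.0, -1.0]]
ft_force: [0.1, -0.5, 0.4]
width: 0.998
grip_force: 0.0
```

Emit:
drive_tool:
  commands:
    - [0,0,0,0]
    - [0,0,0,0]
    - [0,0,0,0]
    - [0,0,0,0]
  fingers: 30
  squeeze: 50

```text
time_s: 12.1
tool_pos: [0.5289, -0.3425, 0.1036]
tool_rot: [[-0.407, 0.914, 0.004], [0.914, 0.407, -0.0], [-0.002, 0.004, -1.0]]
ft_force: [3.6, 1.1, 3.6]
width: 0.613
grip_force: 50.0
```

```bash
python3 s.py
```

```text
12.1 q [-0.5942  0.486   1.5914  0.0026  1.0607 -1.0143] p [ 0.5289 -0.3425  0.1036] w 0.6133441695299667 50.01157611608505 F [3.5805 1.1018 3.5729]
[[-0.4068  0.9135  0.0042]
 [ 0.9135  0.4068 -0.0001]
 [-0.0018  0.0038 -1.    ]] tilt 0.2402967470655425 az -1.5972952026668852 y az 24.0017369840611
```

Emit:
drive_tool:
  commands:
    - [0,0,-0.02,0]
    - [0,0,-0.05,0]
    - [0,0,-0.1,0]
    - [0,0,-0.16,0]
    - [0,0,-0.2,0]
    - [0,0,-0.2,-8]
    - [0,0,-0.2,-16]
    - [0,0,-0.2,-16]

```text
time_s: 13.1
tool_pos: [0.5266, -0.3424, 0.3015]
tool_rot: [[-0.642, 0.767, -0.002], [0.767, 0.642, 0.002], [0.002, -0.001, -1.0]]
ft_force: [-0.0, -0.2, -2.8]
width: 0.614
grip_force: 50.0
```

```bash
python3 s.py;  python3 w.py ".80,-.14,.32"
python3 - <<'E'
from h import *
for n in("top","scene"):
    c=dict(np.load(n+"0.npz")); W=cloud(c); px=c["pixels"].astype(int); g=px.max(-1)
    m=(np.abs(W[...,0]-.65)<.11)&(np.abs(W[...,1]+.05)<.09)&(W[...,2]<.016)&(W[...,2]>.003)
    m=cv2.morphologyEx(m.astype(np.uint8),cv2.MORPH_OPEN,np.ones((3,3)))>0
    print(n,m.sum(),cv2.minAreaRect(W[m][:,:2].astype(np.float32)),np.median(W[m][:,2]))
    # collar: points with radius<.035 of axis; try fit for given az
    m=(np.hypot(W[...,0]-.692,W[...,1]+.036)<.045)&(W[...,2]>.15)&(W[...,2]<.215); q=W[m]; 
    best=[]
    for az in range(155,186,3):
        a=np.radians(az); ax=np.array([np.sin(np.radians(28))*np.cos(a),np.sin(np.radians(28))*np.sin(a),np.cos(np.radians(28))])
        h=q@ax; hs=np.sort(h); # spread of top layer
        w=[((h>t-.0015)&(h<t+.0015)).sum() for t in np.arange(hs[0],hs[-1],.0005)]
        t=np.arange(hs[0],hs[-1],.0005)[int(np.argmax(w))]; best.append((az,max(w),round(t,4)))
    print(best)
E
```

```text
13.1 q [-0.595   0.3713  1.2702  0.0002  1.5026 -1.2918] p [ 0.5266 -0.3424  0.3015] w 0.6139538270686606 49.97500240802765 F [-0.0032 -0.2012 -2.7691]
[[-0.6418  0.7669 -0.002 ]
 [ 0.7669  0.6418  0.0016]
 [ 0.0025 -0.0005 -1.    ]] tilt 0.14568544572373487 az 142.06463548002867 y az 39.92296014218775
.80,-.14,.32 -> [-0.0201  0.3396 -0.0187] rows 5.450832611362989
top 1266 ((0.6761503219604492, -0.033843234181404114), (0.11981736868619919, 0.16518522799015045), 82.81036376953125) 0.008397886768428484
[(155, np.int64(78), np.float64(-0.1351)), (158, np.int64(82), np.float64(-0.1407)), (161, np.int64(89), np.float64(-0.1455)), (164, np.int64(96), np.float64(-0.1494)), (167, np.int64(95), np.float64(-0.153)), (170, np.int64(90), np.float64(-0.1551)), (173, np.int64(87), np.float64(-0.1569)), (176, np.int64(77), np.float64(-0.1578)), (179, np.int64(71), np.float64(-0.1576)), (182, np.int64(66), np.float64(-0.1591)), (185, np.int64(68), np.float64(-0.1617))]
scene 973 ((0.6804004907608032, -0.032904595136642456), (0.12250382453203201, 0.16288651525974274), 82.87823486328125) 0.006450352285211813
[(155, np.int64(47), np.float64(-0.1398)), (158, np.int64(47), np.float64(-0.1464)), (161, np.int64(49), np.float64(-0.1497)), (164, np.int64(51), np.float64(-0.1526)), (167, np.int64(61), np.float64(-0.1551)), (170, np.int64(62), np.float64(-0.1582)), (173, np.int64(63), np.float64(-0.1599)), (176, np.int64(59), np.float64(-0.1601)), (179, np.int64(52), np.float64(-0.1599)), (182, np.int64(46), np.float64(-0.1608)), (185, np.int64(43), np.float64(-0.1593))]
```

```bash
python3 w.py ".794,-.100,.32"
```

```text
.794,-.100,.32 -> [ 0.0144  0.3606 -0.0187] rows 5.782447588042951
```

Emit:
drive_tool:
  commands:
    - [0.014,0.361,-0.019,-3]
    - [0.014,0.361,-0.019,-3]
    - [0.014,0.361,-0.019,-3]
    - [0.014,0.361,-0.019,-3]
    - [0.014,0.361,-0.019,-3]
    - [0.014,0.361,-0.019,-3]
    - [0.014,0.361,-0.019,-3]

```text
time_s: 13.98
tool_pos: [0.797, -0.0959, 0.3175]
tool_rot: [[-0.684, 0.729, -0.004], [0.729, 0.684, 0.002], [0.004, -0.001, -1.0]]
ft_force: [-0.6, -0.9, -2.9]
width: 0.612
grip_force: 50.0
```

```bash
python3 s.py; python3 - <<'E'
from h import *
s=status.sense();R=s['tool_rot'];p=s['tool_pos'];a=np.radians(-7.2)
print('pos az',np.degrees(np.arctan2(p[1],p[0])))
for k in(.06,.48): print(R.T@np.array([k*np.cos(a),k*np.sin(a),k]))
E
```

```text
13.975 q [-0.1348  0.7239  0.6195  0.0016  1.802  -0.8877] p [ 0.797  -0.0959  0.3175] w 0.6124180402059941 49.97517317533493 F [-0.5657 -0.8509 -2.9216]
[[-0.684   0.7294 -0.0036]
 [ 0.7294  0.6841  0.0021]
 [ 0.004  -0.0012 -1.    ]] tilt 0.2364838759832481 az 149.6930854668635 y az 43.16122691779539
pos az -6.8633475252727285
[-0.04596696  0.03820622 -0.06022727]
[-0.36773565  0.30564978 -0.48181813]
```

Emit:
drive_tool:
  commands:
    - [-0.368,0.306,-0.3,0]
    - [-0.368,0.306,-0.3,0]
    - [-0.368,0.306,-0.3,0]
    - [-0.368,0.306,-0.3,0]
    - [-0.368,0.306,-0.3,0]
    - [-0.368,0.306,-0.3,0]
    - [-0.368,0.306,-0.3,0]
    - [-0.368,0.306,-0.3,0]

```text
time_s: 14.98
tool_pos: [0.8495, -0.1071, 0.3482]
tool_rot: [[-0.681, 0.73, 0.048], [0.731, 0.682, -0.005], [-0.037, 0.031, -0.999]]
ft_force: [-0.0, 0.5, -3.0]
width: 0.616
grip_force: 50.0
```

```bash
cat > o.py <<'E'
from h import *
import sys
s=status.sense();R=s['tool_rot'];p=s['tool_pos'];a=np.radians(-7.2)
print('pos az',np.degrees(np.arctan2(p[1],p[0])))
for k,u in((.48,.48),(.48,.3),(.48,0)): print(k,u,(R.T@np.array([k*np.cos(a),k*np.sin(a),u])).round(3))
E
python3 s.py; python3 o.py
```

```text
14.975 q [-0.1393  0.8828  0.2152  0.0015  1.9952 -0.8895] p [ 0.8495 -0.1071  0.3482] w 0.6157027051867132 49.97584730386734 F [-0.0208  0.5249 -3.0033]
[[-0.6813  0.7304  0.0481]
 [ 0.7311  0.6823 -0.0054]
 [-0.0367  0.0315 -0.9988]] tilt 2.7728727251085346 az -6.382909764603968 y az 43.04814338872647
pos az -7.183820507257494
0.48 0.48 [-0.386  0.322 -0.456]
0.48 0.3 [-0.379  0.316 -0.276]
0.48 0 [-0.368  0.307  0.023]
```

Emit:
drive_tool:
  commands:
    - [-0.379,0.316,-0.276,0]
    - [-0.379,0.316,-0.276,0]
    - [-0.379,0.316,-0.276,0]
    - [-0.379,0.316,-0.276,0]

```text
time_s: 15.48
tool_pos: [0.8647, -0.1089, 0.3512]
tool_rot: [[-0.679, 0.728, 0.097], [0.731, 0.683, -0.011], [-0.074, 0.063, -0.995]]
ft_force: [-0.0, -0.3, -2.8]
width: 0.612
grip_force: 50.0
```

```bash
python3 s.py; python3 o.py
```

```text
15.475 q [-0.1393  0.8807  0.2153  0.0022  1.9482 -0.8892] p [ 0.8647 -0.1089  0.3512] w 0.6115817579651497 49.97575521469116 F [-0.0207 -0.3498 -2.7841]
[[-0.6786  0.7281  0.0966]
 [ 0.7307  0.6825 -0.0115]
 [-0.0743  0.0628 -0.9953]] tilt 5.579842090505001 az -6.772783583967972 y az 43.14900214137402
pos az -7.1809836535552
0.48 0.48 [-0.403  0.336 -0.431]
0.48 0.3 [-0.389  0.325 -0.252]
0.48 0 [-0.367  0.306  0.047]
```

Emit:
drive_tool:
  commands:
    - [-0.403,0.336,-0.431,0]
    - [-0.403,0.336,-0.431,0]
    - [-0.403,0.336,-0.431,0]
    - [-0.403,0.336,-0.431,0]
    - [-0.403,0.336,-0.431,0]
    - [-0.403,0.336,-0.431,0]
    - [-0.403,0.336,-0.431,0]
    - [-0.403,0.336,-0.431,0]

```text
time_s: 16.48
tool_pos: [0.8441, -0.1063, 0.4064]
tool_rot: [[-0.674, 0.724, 0.145], [0.73, 0.683, -0.018], [-0.112, 0.094, -0.989]]
ft_force: [0.7, -0.1, -4.4]
width: 0.613
grip_force: 50.0
```

```bash
python3 s.py; python3 o.py
```

```text
16.475 q [-0.14    0.8159  0.2151  0.0031  1.9642 -0.8894] p [ 0.8441 -0.1063  0.4064] w 0.6131799776152573 49.975762367248535 F [ 0.7311 -0.1225 -4.4346]
[[-0.6741  0.7243  0.1448]
 [ 0.7302  0.683  -0.0175]
 [-0.1116  0.0939 -0.9893]] tilt 8.38737874794001 az -6.9047555572218595 y az 43.32001511401714
pos az -7.180575975916042
0.48 0.48 [-0.419  0.349 -0.405]
0.48 0.3 [-0.398  0.332 -0.227]
0.48 0 [-0.365  0.304  0.07 ]
```

Emit:
drive_tool:
  commands:
    - [-0.381,0.318,-0.08,0]
    - [-0.381,0.318,-0.08,0]
    - [-0.381,0.318,-0.08,0]
    - [-0.381,0.318,-0.08,0]
    - [-0.381,0.318,-0.08,0]
    - [-0.381,0.318,-0.08,0]

```text
time_s: 17.23
tool_pos: [0.9029, -0.1136, 0.3482]
tool_rot: [[-0.667, 0.719, 0.195], [0.729, 0.684, -0.024], [-0.151, 0.126, -0.98]]
ft_force: [1.2, 0.5, -2.2]
width: 0.612
grip_force: 50.0
```

```bash
python3 s.py; python3 o.py
```

```text
17.225 q [-0.139   0.8904  0.215   0.0035  1.8384 -0.8885] p [ 0.9029 -0.1136  0.3482] w 0.6115614732001587 49.97583121061325 F [ 1.1835  0.456  -2.2214]
[[-0.6674  0.7187  0.1951]
 [ 0.7294  0.6837 -0.0239]
 [-0.1506  0.1264 -0.9805]] tilt 11.336980356680034 az -6.984101409360985 y az 43.57002053069966
pos az -7.170648045705708
0.48 0.48 [-0.434  0.362 -0.376]
0.48 0.3 [-0.407  0.339 -0.2  ]
0.48 0 [-0.362  0.301  0.094]
```

Emit:
drive_tool:
  commands:
    - [-0.411,0.343,-0.22,0]
    - [-0.411,0.343,-0.22,0]
    - [-0.411,0.343,-0.22,0]
    - [-0.411,0.343,-0.22,0]
    - [-0.411,0.343,-0.22,0]
    - [-0.411,0.343,-0.22,0]
    - [-0.411,0.343,-0.22,0]
    - [-0.411,0.343,-0.22,0]

```text
time_s: 18.23
tool_pos: [0.9151, -0.115, 0.36]
tool_rot: [[-0.658, 0.711, 0.247], [0.728, 0.685, -0.03], [-0.19, 0.16, -0.969]]
ft_force: [-0.5, 0.7, -2.7]
width: 0.616
grip_force: 50.0
```

```bash
python3 s.py; python3 o.py
```

```text
18.225 q [-0.139   0.881   0.2151  0.0042  1.7946 -0.8882] p [ 0.9151 -0.115   0.36  ] w 0.6155934152094948 49.97596979141235 F [-0.5136  0.7379 -2.7129]
[[-0.6583  0.7112  0.2465]
 [ 0.7283  0.6846 -0.0303]
 [-0.1904  0.1596 -0.9687]] tilt 14.381480689721938 az -7.017161027693737 y az 43.90870140335625
pos az -7.16224741215465
0.48 0.48 [-0.449  0.374 -0.346]
0.48 0.3 [-0.414  0.345 -0.171]
0.48 0 [-0.357  0.298  0.119]
```

Emit:
drive_tool:
  commands:
    - [-0.414,0.345,-0.19,0]
    - [-0.414,0.345,-0.19,0]

```text
time_s: 18.48
tool_pos: [0.9287, -0.1167, 0.3706]
tool_rot: [[-0.647, 0.702, 0.298], [0.727, 0.686, -0.037], [-0.23, 0.193, -0.954]]
ft_force: [-0.4, 0.1, -3.3]
width: 0.615
grip_force: 50.0
```

Emit:
drive_tool:
  commands:
    - [-0.414,0.345,-0.17,0]
    - [-0.414,0.345,-0.17,0]

```text
time_s: 18.73
tool_pos: [0.9411, -0.1184, 0.3813]
tool_rot: [[-0.635, 0.691, 0.345], [0.725, 0.687, -0.043], [-0.267, 0.223, -0.938]]
ft_force: [-0.7, 0.4, -3.1]
width: 0.616
grip_force: 50.0
```

Emit:
drive_tool:
  commands:
    - [-0.414,0.345,-0.15,0]
    - [-0.414,0.345,-0.15,0]

```text
time_s: 18.98
tool_pos: [0.9531, -0.1199, 0.3933]
tool_rot: [[-0.62, 0.679, 0.392], [0.724, 0.689, -0.049], [-0.303, 0.253, -0.919]]
ft_force: [0.8, 0.7, -2.2]
width: 0.612
grip_force: 50.0
```

```bash
python3 s.py; python3 o.py
```

```text
18.975 q [-0.1393  0.8612  0.2149  0.0063  1.6594 -0.8881] p [ 0.9531 -0.1199  0.3933] w 0.6121402503997536 49.97671991586685 F [ 0.8476  0.7337 -2.1941]
[[-0.6202  0.6794  0.392 ]
 [ 0.7235  0.6886 -0.0486]
 [-0.303   0.2535 -0.9187]] tilt 23.268475936791074 az -7.0726253673234165 y az 45.38406829869096
pos az -7.168085940078682
0.48 0.48 [-0.484  0.404 -0.251]
0.48 0.3 [-0.43   0.358 -0.086]
0.48 0 [-0.339  0.282  0.19 ]
```

Emit:
drive_tool:
  commands:
    - [-0.43,0.358,-0.1,0]
    - [-0.43,0.358,-0.1,0]

```text
time_s: 19.23
tool_pos: [0.9684, -0.1219, 0.4012]
tool_rot: [[-0.604, 0.666, 0.439], [0.721, 0.69, -0.055], [-0.339, 0.284, -0.897]]
ft_force: [-0.2, 0.3, -3.5]
width: 0.615
grip_force: 50.0
```

Emit:
drive_tool:
  commands:
    - [-0.027,0.022,-0.005,0]
    - [-0.027,0.022,-0.005,0]

```text
time_s: 19.48
tool_pos: [0.9751, -0.1232, 0.4056]
tool_rot: [[-0.595, 0.659, 0.46], [0.72, 0.691, -0.057], [-0.356, 0.298, -0.886]]
ft_force: [-0.4, -0.1, -3.6]
width: 0.614
grip_force: 50.0
```

```bash
python3 s.py; python3 o.py
```

```text
19.475 q [-0.1399  0.8596  0.2151  0.0075  1.5846 -0.8886] p [ 0.9751 -0.1232  0.4056] w 0.6136197737195536 49.97705787420273 F [-0.4235 -0.0682 -3.5793]
[[-0.5952  0.6586  0.4604]
 [ 0.7205  0.6911 -0.0573]
 [-0.3559  0.2976 -0.8859]] tilt 27.64251622260023 az -7.096757510427258 y az 46.37939572605319
pos az -7.201637123165173
0.48 0.48 [-0.498  0.415 -0.203]
0.48 0.3 [-0.434  0.361 -0.043]
0.48 0 [-0.327  0.272  0.223]
```

```bash
python3 w.py ".604,-.026,.358" ".636,-.030,.296"
```

```text
.604,-.026,.358 -> [ 0.3079 -0.1914 -0.1342] rows 6.184949445810265
.636,-.030,.296 -> [ 0.308  -0.1915 -0.0644] rows 5.8937387962901955
```

Emit:
drive_tool:
  commands:
    - [0.308,-0.191,-0.134,0]
    - [0.308,-0.191,-0.134,0]
    - [0.308,-0.191,-0.134,0]
    - [0.308,-0.191,-0.134,0]
    - [0.308,-0.191,-0.134,0]
    - [0.308,-0.191,-0.134,0]
    - [0.308,-0.191,-0.134,0]
    - [0.308,-0.191,-0.08,0]

```text
time_s: 20.48
tool_pos: [0.6274, -0.0277, 0.317]
tool_rot: [[-0.591, 0.654, 0.472], [0.72, 0.692, -0.057], [-0.364, 0.306, -0.88]]
ft_force: [2.6, 0.3, -2.6]
width: 0.617
grip_force: 50.0
```

```bash
python3 s.py; python3 - <<'E'
from h import *
np.set_printoptions(precision=4,suppress=True)
s=status.sense(); R=s['tool_rot'];p=s['tool_pos']
np.savez("st1.npz",R=R,p=p)
for n in("scene","top"):
    c=vision.camera(n); np.savez(f"{n}1.npz",**c); cv2.imwrite(f"pics/{n}1.png",c["pixels"][...,::-1])
    for l in("cup_mid","cup_spout","socket_mouth","socket","socket_lock"):
        print(n,l,[(np.round(d["centre"],4).tolist(),round(d["confidence"],2),'tool',(R.T@(d["centre"]-p)).round(4).tolist()) for d in spot_point(n,l)[:5] if abs(d["centre"][0]-.66)<.07 and abs(d["centre"][1])<.1])
a=cv2.imread("pics/scene1.png");b=cv2.imread("pics/top1.png")
x=cv2.resize(a[160:280,230:350],(400,400),interpolation=cv2.INTER_CUBIC)
y=cv2.resize(b[90:190,290:390],(400,400),interpolation=cv2.INTER_CUBIC)
cv2.imwrite("pics/v5.png",cv2.hconcat([x,y]))
E
```

```text
20.475 q [-0.0428  0.1145  1.677  -0.0486  0.8565 -0.7718] p [ 0.6274 -0.0277  0.317 ] w 0.6166683323341055 49.9767279624939 F [ 2.6304  0.2709 -2.5619]
[[-0.5915  0.6538  0.472 ]
 [ 0.7196  0.6921 -0.0569]
 [-0.3639  0.3059 -0.8798]] tilt 28.38374775301702 az -6.880449263109195 y az 46.629326981816064
scene cup_mid [([0.6361, -0.0283, 0.3046], 0.95, 'tool', [-0.001, 0.0014, 0.0151])]
scene cup_spout [([0.6664, -0.032, 0.2498], 0.9, 'tool', [-0.0017, 0.0019, 0.0778])]
scene socket_mouth [([0.6932, -0.0344, 0.1912], 0.61, 'tool', [0.0021, -0.0002, 0.1421])]
scene socket [([0.7005, -0.0372, 0.1692], 0.59, 'tool', [0.0037, -0.004, 0.1651])]
scene socket_lock []
top cup_mid [([0.6361, -0.0297, 0.2955], 0.55, 'tool', [0.0013, -0.0023, 0.0231])]
top cup_spout [([0.6682, -0.0307, 0.2423], 0.51, 'tool', [0.0009, 0.0017, 0.0852])]
top socket_mouth [([0.689, -0.0371, 0.1908], 0.59, 'tool', [0.0027, -0.0049, 0.1406])]
top socket [([0.7014, -0.0399, 0.1718], 0.58, 'tool', [0.0003, -0.0045, 0.1634])]
top socket_lock [([0.6709, -0.0334, 0.2329], 0.65, 'tool', [0.0008, -0.0013, 0.0949]), ([0.702, -0.0412, 0.171], 0.36, 'tool', [-0.0007, -0.0053, 0.1644])]
```

View pics/v5.png

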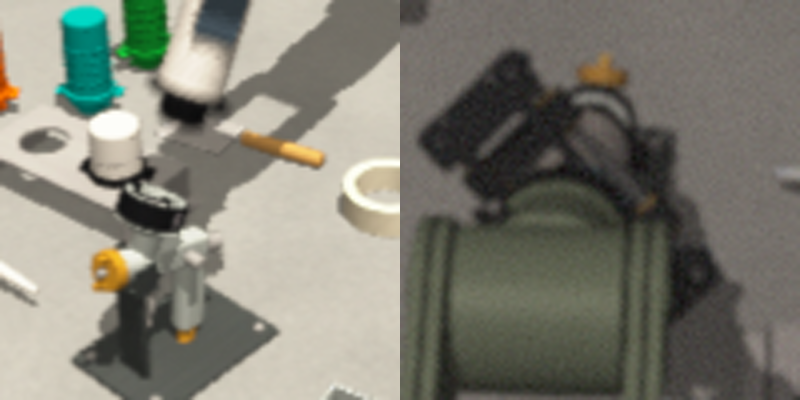

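Emit:
drive_tool:
  commands:
    - [0.0015,-0.003,0.025,0]
    - [0.0015,-0.003,0.045,0]
    - [0.0015,-0.003,0.048,0]
    - [0.0015,-0.003,0.048,0]

```text
time_s: 21.58
tool_pos: [0.6487, -0.0324, 0.2666]
tool_rot: [[-0.595, 0.658, 0.461], [0.72, 0.691, -0.057], [-0.357, 0.298, -0.885]]
ft_force: [0.1, -0.0, -3.1]
width: 0.615
grip_force: 50.0
```

```bash
python3 s.py; python3 - <<'E'
from h import *
np.set_printoptions(precision=4,suppress=True)
s=status.sense(); R=s['tool_rot'];p=s['tool_pos']
np.savez("st2.npz",R=R,p=p)
for n in("scene","top"):
    c=vision.camera(n); np.savez(f"{n}2.npz",**c); cv2.imwrite(f"pics/{n}2.png",c["pixels"][...,::-1])
    for l in("cup_mid","cup_spout","socket_mouth","socket"):
        print(n,l,[('tool',(R.T@(d["centre"]-p)).round(4).tolist(),round(d["confidence"],2)) for d in spot_point(n,l)[:5] if abs(d["centre"][0]-.66)<.07 and abs(d["centre"][1])<.1])
a=cv2.imread("pics/scene2.png")
x=cv2.resize(a[170:245,240:340],(800,600),interpolation=cv2.INTER_CUBIC)
cv2.imwrite("pics/v6.png",x)
# cup cylinder & collar from scene depth, in tool frame
c=dict(np.load("scene2.npz")); W=cloud(c); T=(W-p)@R; px=c["pixels"].astype(int)
for z0,z1 in((-.02,.0),(0,.02),(.02,.044),(.048,.056),(.058,.066)):
    m=(np.hypot(T[...,0],T[...,1])<.05)&(T[...,2]>z0)&(T[...,2]<z1); q=T[m][:,:2]
    if len(q)>8:
        A=np.c_[2*q,np.ones(len(q))]; r=np.linalg.lstsq(A,(q**2).sum(1),rcond=None)[0]; print(z0,len(q),'centre',r[:2],'rad',np.sqrt(r[2]+r[0]**2+r[1]**2))
m=(np.hypot(T[...,0],T[...,1])<.05)&(T[...,2]>.085)&(T[...,2]<.115); q=T[m]
print(len(q), np.histogram(q[:,2],8))
for z0,z1 in((.09,.1),(.096,.106),(.1,.112)):
    q=T[(np.hypot(T[...,0],T[...,1])<.05)&(T[...,2]>z0)&(T[...,2]<z1)][:,:2]
    if len(q)>8:
        A=np.c_[2*q,np.ones(len(q))]; r=np.linalg.lstsq(A,(q**2).sum(1),rcond=None)[0]; print('collar',z0,len(q),'centre',r[:2],'rad',np.sqrt(r[2]+r[0]**2+r[1]**2))
E
```

```text
21.575 q [-0.0499  0.1826  1.717  -0.0497  0.7604 -0.773 ] p [ 0.6487 -0.0324  0.2666] w 0.6145214060555327 49.97717589139938 F [ 0.0626 -0.0166 -3.076 ]
[[-0.5949  0.6583  0.4612]
 [ 0.7204  0.6912 -0.0573]
 [-0.3565  0.2982 -0.8854]] tilt 27.69437013319073 az -7.083213938123125 y az 46.39505546064802
scene cup_mid [('tool', [0.0043, -0.0016, 0.0179], 0.89)]
scene cup_spout [('tool', [0.0003, 0.0044, 0.0793], 0.78)]
scene socket_mouth [('tool', [0.0016, 0.0062, 0.0866], 0.69)]
scene socket [('tool', [0.0047, 0.0042, 0.1084], 0.72)]
top cup_mid [('tool', [0.0007, -0.0002, 0.0206], 0.52)]
top cup_spout [('tool', [0.0028, -0.0006, 0.077], 0.63)]
top socket_mouth [('tool', [-0.0017, 0.0003, 0.0867], 0.65)]
top socket [('tool', [-0.0044, -0.0, 0.1103], 0.6)]
-0.02 136 centre [0.0005 0.0149] rad 0.02522320319421545
0 129 centre [0.0002 0.0049] rad 0.025929437375811538
0.02 165 centre [0.0005 0.0026] rad 0.027210930249436795
0.048 85 centre [0.0027 0.0001] rad 0.03400039971688948
0.058 19 centre [0.0005 0.009 ] rad 0.014694704894284288
255 (array([53, 38, 41, 32, 22, 26, 21, 22]), array([0.0886, 0.0919, 0.0952, 0.0985, 0.1017, 0.105 , 0.1083, 0.1116,
       0.1148]))
collar 0.09 130 centre [-0.0027  0.007 ] rad 0.027228575132705397
collar 0.096 94 centre [-0.002   0.0063] rad 0.028029864750089867
collar 0.1 85 centre [-0.0014  0.0045] rad 0.02950896392105617
```

View pics/v6.png

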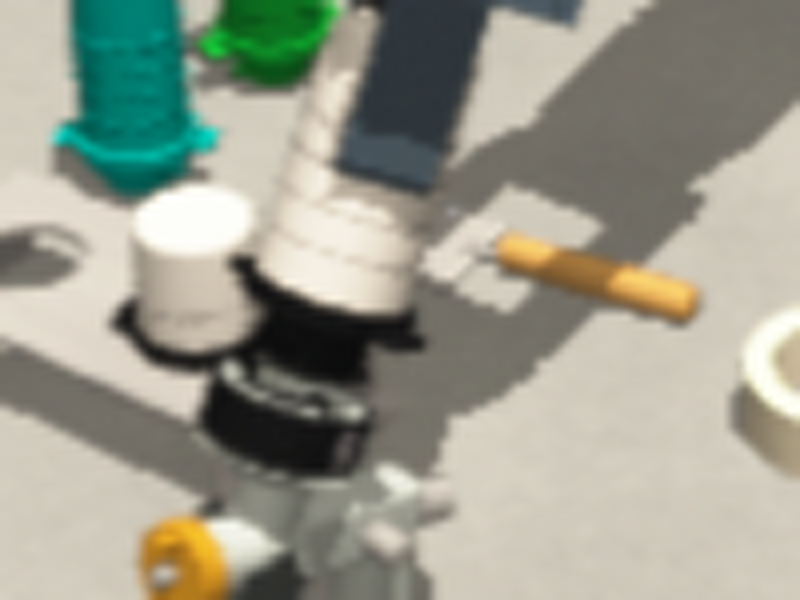

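```bash
python3 - <<'E'
from h import *
from scipy.optimize import least_squares
np.set_printoptions(precision=4,suppress=True)
st=np.load("st2.npz"); R,p=st["R"],st["p"]
# ideal socket axis frame
for n in("scene","top"):
    c=dict(np.load(n+"2.npz")); W=cloud(c); T=(W-p)@R; px=c["pixels"].astype(int); g=px.max(-1)
    def fit(z0,z1,r,g0,g1,c0=(0,0)):
        d=np.hypot(T[...,0]-c0[0],T[...,1]-c0[1])
        m=(d<r+.006)&(d>r-.006)&(T[...,2]>z0)&(T[...,2]<z1)&(g>=g0)&(g<=g1); q=T[m][:,:2]
        if len(q)<8: return None
        f=least_squares(lambda x:np.hypot(*(q-x).T)-r,[0,0],loss="soft_l1",f_scale=.001); return f.x,len(q),np.std(f.fun)
    for nm,a in(("flange",(.047,.055,.033,0,110)),("body",(.02,.044,.0285,120,255)),("neck",(.058,.076,.02,0,110)),("collar",(.09,.097,.031,0,110)),("collar",(.094,.104,.031,0,110)),("collar",(.1,.11,.031,0,255))): print(n,nm,a[:2],fit(*a))
E
```

```text
scene flange (0.047, 0.055) (array([0.0012, 0.0009]), 60, np.float64(0.0019712602336697214))
scene body (0.02, 0.044) (array([0.0008, 0.0007]), 164, np.float64(0.0016534703006689257))
scene neck (0.058, 0.076) (array([0.0006, 0.0003]), 64, np.float64(0.0017859078980263304))
scene collar (0.09, 0.097) (array([-0.0011,  0.0022]), 57, np.float64(0.0019761788898705677))
scene collar (0.094, 0.104) (array([-0.001 ,  0.0032]), 69, np.float64(0.0015807839492761099))
scene collar (0.1, 0.11) (array([-0.0009,  0.0027]), 69, np.float64(0.0017160646879097346))
top flange (0.047, 0.055) (array([ 0.0021, -0.0043]), 37, np.float64(0.0028118746719708546))
top body (0.02, 0.044) None
top neck (0.058, 0.076) None
top collar (0.09, 0.097) (array([ 0.0008, -0.0002]), 11, np.float64(0.0023369218247302637))
top collar (0.094, 0.104) (array([-0.0004,  0.0008]), 9, np.float64(0.002087517040048261))
top collar (0.1, 0.11) (array([-0.0006,  0.0016]), 10, np.float64(0.00036238729581193933))
```

Emit:
drive_tool:
  commands:
    - [-0.0017,0.002,0.0,0]
    - [-0.0017,0.002,0.005,0]
    - [-0.0017,0.002,0.01,0]
    - [-0.0017,0.002,0.014,0]
    - [-0.0017,0.002,0.014,0]

```text
time_s: 22.7
tool_pos: [0.6575, -0.0331, 0.2543]
tool_rot: [[-0.595, 0.659, 0.46], [0.72, 0.691, -0.057], [-0.356, 0.298, -0.886]]
ft_force: [0.5, 0.4, -3.2]
width: 0.616
grip_force: 50.0
```

```bash
cat > f.py <<'E'
from h import *
np.set_printoptions(precision=4,suppress=True)
s=status.sense();R=s['tool_rot']; s0=np.load("st2.npz")
print(s['time_s'],'Ftool',R.T@(s['ft_force']-[0,0,-3]),'Mtool',R.T@s['wrist_torque'],'moved',s0['R'].T@(s['tool_pos']-s0['p']),'w',s['width'],'q6',s['joint_pos'][5])
E
python3 f.py
```

```text
22.7 Ftool [0.0489 0.5883 0.3621] Mtool [0.3333 0.283  0.0388] moved [-0.0013  0.0016  0.0149] w 0.6156831035495446 q6 -0.7718430292089467
```

Emit:
drive_tool:
  commands:
    - [0,0,0.003,0]
    - [0,0,0.006,0]
    - [0,0,0.009,0]
    - [0,0,0.009,0]

```text
time_s: 23.2
tool_pos: [0.6615, -0.0336, 0.2473]
tool_rot: [[-0.595, 0.658, 0.461], [0.72, 0.691, -0.057], [-0.357, 0.298, -0.885]]
ft_force: [-5.0, 0.8, 3.7]
width: 0.617
grip_force: 50.0
```

```bash
python3 f.py
```

```text
23.2 Ftool [ 1.1704 -0.7148 -8.2864] Mtool [ 0.6314  0.52   -0.0846] moved [-0.0016  0.0018  0.023 ] w 0.6168304381883545 q6 -0.7714350799194258
```

Emit:
drive_tool:
  commands:
    - [0,0,0.002,0]
    - [0,0,0.004,0]
    - [0,0,0.006,0]
    - [0,0,0.006,0]

```text
time_s: 23.7
tool_pos: [0.6642, -0.034, 0.2422]
tool_rot: [[-0.595, 0.658, 0.461], [0.72, 0.691, -0.057], [-0.357, 0.298, -0.885]]
ft_force: [-7.0, 0.4, 5.7]
width: 0.613
grip_force: 50.0
```

```bash
python3 f.py
```

```text
23.7 Ftool [  1.345   -1.6935 -10.9307] Mtool [0.7374 0.5246 0.0019] moved [-0.0017  0.0019  0.0288] w 0.6132270345947871 q6 -0.7711098397864753
```

Emit:
drive_tool:
  commands:
    - [0,0,0.001,0]
    - [0,0,0.001,8]
    - [0,0,0.001,17]
    - [0,0,0.001,26]
    - [0,0,0.001,35]
    - [0,0,0.001,44]
    - [0,0,0.001,44]

```text
time_s: 24.58
tool_pos: [0.6656, -0.034, 0.2424]
tool_rot: [[0.03, 0.885, 0.464], [0.998, -0.004, -0.057], [-0.049, 0.465, -0.884]]
ft_force: [-5.6, 0.7, 6.4]
width: 0.614
grip_force: 50.0
```

```bash
python3 f.py
```

```text
24.575 Ftool [  0.034   -0.5551 -10.9221] Mtool [ 0.5884 -0.1427  0.0114] moved [-0.0026  0.0028  0.0292] w 0.613889568105442 q6 -0.0021509357990035383
```

Emit:
drive_tool:
  commands:
    - [0,0,0,9]
    - [0,0,0,18]
    - [0,0,0,27]
    - [0,0,0,34]
    - [0,0,0,38]
    - [0,0,0,38]

```text
time_s: 25.32
tool_pos: [0.6654, -0.0339, 0.2423]
tool_rot: [[0.569, 0.68, 0.463], [0.784, -0.618, -0.057], [0.247, 0.396, -0.884]]
ft_force: [-6.1, 1.8, 7.2]
width: 0.613
grip_force: 50.0
```

```bash
python3 f.py
```

```text
25.325 Ftool [  0.469   -1.2082 -11.9324] Mtool [ 0.5628 -0.5419  0.0056] moved [-0.0023  0.0027  0.0293] w 0.613263926592502 q6 0.6605388500318001
```

Emit:
drive_tool:
  commands:
    - [0,0,0,3]
    - [0,0,0,5]
    - [0,0,0,5]

```text
time_s: 25.7
tool_pos: [0.6654, -0.0338, 0.2422]
tool_rot: [[0.626, 0.628, 0.463], [0.728, -0.683, -0.057], [0.281, 0.373, -0.884]]
ft_force: [-5.0, 2.2, 7.6]
width: 0.618
grip_force: 50.0
```

```bash
python3 f.py
```

```text
25.7 Ftool [  1.4512  -0.6616 -11.764 ] Mtool [ 0.6139 -0.5046 -0.0491] moved [-0.0022  0.0028  0.0293] w 0.6175812794694207 q6 0.7474636058685237
```

Emit:
drive_tool:
  commands:
    - [0,0,0,2]
    - [0,0,0,4]
    - [0,0,0,4]

```text
time_s: 26.08
tool_pos: [0.6653, -0.0339, 0.2422]
tool_rot: [[0.666, 0.584, 0.463], [0.681, -0.73, -0.058], [0.304, 0.354, -0.884]]
ft_force: [-4.3, 1.2, 5.6]
width: 0.613
grip_force: 50.0
```

```bash
python3 f.py
```

```text
26.075 Ftool [ 0.521  -0.3273 -9.6257] Mtool [ 0.5143 -0.5835 -0.7696] moved [-0.0023  0.0026  0.0293] w 0.6130499213875844 q6 0.8153947760129796
```

Emit:
drive_tool:
  commands:
    - [0,0,0,-4]
    - [0,0,-0.002,-4]
    - [0,0,-0.004,-4]
    - [0,0,-0.006,-4]
    - [0,0,-0.006,-4]

```text
time_s: 26.7
tool_pos: [0.6626, -0.0337, 0.2469]
tool_rot: [[0.626, 0.628, 0.463], [0.728, -0.683, -0.057], [0.28, 0.373, -0.885]]
ft_force: [-4.0, -0.1, 4.8]
width: 0.612
grip_force: 50.0
```

```bash
python3 f.py
```

```text
26.7 Ftool [-0.3642  0.4499 -8.755 ] Mtool [ 0.1489 -0.3175 -0.097 ] moved [-0.0021  0.0024  0.0239] w 0.6120283335903652 q6 0.7470077697343648
```

Emit:
drive_tool:
  commands:
    - [0,0,-0.0015,0]
    - [0,0,-0.003,0]
    - [0,0,-0.003,0]

```text
time_s: 27.08
tool_pos: [0.6615, -0.0337, 0.2485]
tool_rot: [[0.626, 0.628, 0.462], [0.728, -0.683, -0.058], [0.28, 0.373, -0.885]]
ft_force: [4.1, -0.7, -0.2]
width: 0.618
grip_force: 50.0
```

```bash
python3 f.py
```

```text
27.075 Ftool [ 2.7758  4.0816 -0.5254] Mtool [-0.6432  0.1155 -0.0375] moved [-0.0021  0.0022  0.0219] w 0.617892689781534 q6 0.74687889358087
```

Emit:
drive_tool:
  commands:
    - [0,0,0,0]
    - [0,0,0,0]
    - [0,0,0,0]
    - [0,0,0,0]
  fingers: 100

```text
time_s: 27.58
tool_pos: [0.6602, -0.0334, 0.2484]
tool_rot: [[0.627, 0.629, 0.46], [0.728, -0.683, -0.057], [0.278, 0.371, -0.886]]
ft_force: [-0.0, -0.5, -0.5]
width: 0.993
grip_force: 0.0
```

Emit:
drive_tool:
  commands:
    - [0,0,-0.05,0]
    - [0,0,-0.1,0]
    - [0,0,-0.14,0]
    - [0,0,-0.14,0]

```text
time_s: 28.08
tool_pos: [0.5964, -0.0253, 0.3772]
tool_rot: [[0.624, 0.626, 0.468], [0.728, -0.683, -0.057], [0.283, 0.376, -0.882]]
ft_force: [-1.2, -0.1, 0.6]
width: 1.0
grip_force: 0.0
```

```bash
python3 s.py; python3 - <<'E'
from h import *
np.set_printoptions(precision=4,suppress=True)
o=np.array([.7005,-.0385,.1705])
for n in("scene","top"):
    c=vision.camera(n); np.savez(f"{n}3.npz",**c); cv2.imwrite(f"pics/{n}3.png",c["pixels"][...,::-1])
    for l in("cup_mid","cup_spout","socket_lock","valve_hinge","valve_grip"):
        print(n,l,[(np.round(d["centre"],4).tolist(),round(d["confidence"],2)) for d in spot_point(n,l)[:4]])
a=cv2.imread("pics/scene3.png");b=cv2.imread("pics/top3.png")
x=cv2.resize(a[160:260,230:330],(400,400),interpolation=cv2.INTER_CUBIC)
y=cv2.resize(b[85:165,300:380],(400,400),interpolation=cv2.INTER_CUBIC)
cv2.imwrite("pics/v7.png",cv2.hconcat([x,y]))
E
```

```text
28.075 q [-0.04    0.0433  1.6071 -0.046   1.0024  0.7429] p [ 0.5964 -0.0253  0.3772] w 0.999685244822333 0.0 F [-1.2248 -0.1487  0.5892]
[[ 0.6241  0.6259  0.4676]
 [ 0.7281 -0.6831 -0.0575]
 [ 0.2835  0.3764 -0.882 ]] tilt 28.10955741571092 az -7.005743927570174 y az -47.500058583834885
scene cup_mid [([0.3947, -0.3925, 0.0673], 0.94), ([0.4733, -0.4904, 0.066], 0.67), ([0.2714, -0.4067, 0.0662], 0.67), ([0.6684, -0.0307, 0.2358], 0.65)]
scene cup_spout [([0.4738, -0.4917, -0.0061], 0.85), ([0.3896, -0.3954, -0.0021], 0.7), ([0.699, -0.0393, 0.1791], 0.67), ([0.269, -0.4034, -0.0037], 0.56)]
scene socket_lock []
scene valve_hinge [([0.552, 0.3008, 0.0897], 0.71), ([0.3296, 0.1885, 0.0129], 0.62), ([0.7023, -0.0359, 0.18], 0.24)]
scene valve_grip [([0.472, 0.3094, 0.092], 0.65)]
top cup_mid [([0.4724, -0.495, 0.0673], 0.91), ([0.3957, -0.395, 0.0643], 0.83), ([0.2666, -0.4052, 0.0618], 0.72), ([0.6694, -0.0346, 0.2317], 0.62)]
top cup_spout [([0.4737, -0.4974, 0.0056], 0.58), ([0.398, -0.3918, -0.0009], 0.58), ([0.3315, 0.1891, 0.0023], 0.18)]
top socket_lock []
top valve_hinge [([0.5498, 0.3004, 0.0951], 0.58)]
top valve_grip [([0.4695, 0.3113, 0.0935], 0.82)]
```

View pics/v7.png

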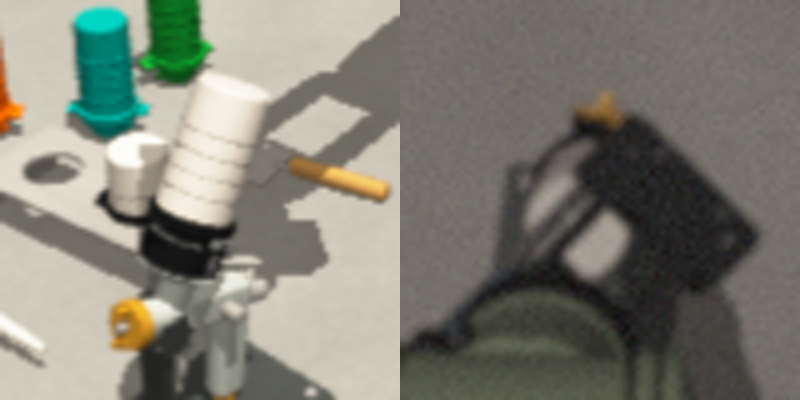

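Picture v7: the cup sits in the collar along its axis at about (205,165) in the left panel. cup_mid reads (0.669,-0.033,0.234) against the lock point (0.670,-0.034,0.232), so it is locked. Next the valve.

```bash
python3 w.py ".472,.252,.24" ".472,.256,.078"
```

```text
.472,.252,.24 -> [ 0.0874 -0.3167  0.0441] rows 5.3037820492661965
.472,.256,.078 -> [ 0.0452 -0.3795  0.1874] rows 6.8107887988127995
```

Emit:
drive_tool:
  commands:
    - [0.087,-0.317,0.044,0]
    - [0.087,-0.317,0.044,0]
    - [0.087,-0.317,0.044,0]
    - [0.087,-0.317,0.044,0]
    - [0.087,-0.317,0.044,0]
    - [0.087,-0.317,0.044,0]
    - [0.087,-0.317,0.044,0]
  fingers: 0

```text
time_s: 29.55
tool_pos: [0.4707, 0.2531, 0.2394]
tool_rot: [[0.625, 0.631, 0.46], [0.73, -0.681, -0.057], [0.277, 0.371, -0.886]]
ft_force: [-0.1, -0.7, 0.1]
width: 0.262
grip_force: 0.0
```

```bash
python3 s.py; python3 w.py ".472,.256,.078" ; python3 b.py >/dev/null; python3 - <<'E'
from h import *
c=vision.camera("top"); W=cloud(c)
m=(np.abs(W[...,0]-.55)<.06)&(np.abs(W[...,1]-.28)<.15)&(W[...,2]<.012)&(W[...,2]>.003)
m=cv2.morphologyEx(m.astype(np.uint8),cv2.MORPH_OPEN,np.ones((3,3)))>0
print("valve plate",cv2.minAreaRect(W[m][:,:2].astype(np.float32)))
E
```

```text
29.55 q [ 0.6828  0.0793  1.9121 -0.4579  0.857   1.699 ] p [0.4707 0.2531 0.2394] w 0.26173325289278715 0.0 F [-0.0882 -0.6648  0.0741]
[[ 0.6246  0.6313  0.4596]
 [ 0.7301 -0.6809 -0.0569]
 [ 0.2771  0.3711 -0.8863]] tilt 27.590941120339135 az -7.057868626184283 y az -47.165858836377495
.472,.256,.078 -> [-0.0418 -0.0611  0.1435] rows 2.5836944350613673
valve plate ((0.5507163405418396, 0.30017030239105225), (0.07754204422235489, 0.22581049799919128), 3.995187759399414)
```

Emit:
drive_tool:
  commands:
    - [-0.042,-0.061,0.1435,0]
    - [-0.042,-0.061,0.1435,0]
    - [-0.042,-0.061,0.1435,0]
    - [-0.042,-0.061,0.1435,0]

```text
time_s: 30.1
tool_pos: [0.4725, 0.2526, 0.0769]
tool_rot: [[0.629, 0.629, 0.457], [0.728, -0.683, -0.061], [0.274, 0.371, -0.887]]
ft_force: [-0.5, 1.1, 1.1]
width: 0.003
grip_force: 0.0
```

```bash
python3 s.py; python3 w.py ".475,.279,.078" ".473,.305,.078" ".480,.334,.078" ".4966,.358,.078" ".514,.372,.078" ".521,.376,.078"
```

```text
30.1 q [ 0.6809  0.2874  2.1459 -0.7837  0.4954  2.1094] p [0.4725 0.2526 0.0769] w 0.002870264902805016 0.0 F [-0.4967  1.056   1.1402]
[[ 0.6287  0.629   0.4572]
 [ 0.7279 -0.6829 -0.0615]
 [ 0.2736  0.3715 -0.8872]] tilt 27.474499023934577 az -7.655200750050803 y az -47.35364380066105
.475,.279,.078 -> [ 0.0211 -0.016  -0.0014] rows 0.42425700816399553
.473,.305,.078 -> [ 0.0387 -0.0351 -0.004 ] rows 0.8382283160689187
.480,.334,.078 -> [ 0.0642 -0.0505 -0.0025] rows 1.3076434281111429
.4966,.358,.078 -> [ 0.0922 -0.0564  0.0036] rows 1.7296290264817697
.514,.372,.078 -> [ 0.1133 -0.055   0.0107] rows 2.0222096165635133
.521,.376,.078 -> [ 0.1206 -0.0533  0.0136] rows 2.121128995895563
```

```bash
cat > v.py <<'E'
from h import *
import sys
s=status.sense();R=s['tool_rot'];p=s['tool_pos']
d=float(sys.argv[1])
for f in map(float,sys.argv[2:]):
    a=np.radians(f);t=np.array([.550+.08*np.cos(a)-d*np.sin(a)+.0085,.300+.08*np.sin(a)+d*np.cos(a)-.001,.078])
    print(f,t.round(4),(R.T@(t-p)).round(4))
E
python3 v.py .028 172 160 145 130 115 103
```

```text
172.0 [0.4754 0.2824 0.078 ] [ 0.0238 -0.0181 -0.0015]
160.0 [0.4737 0.3001 0.078 ] [ 0.0356 -0.0312 -0.0033]
145.0 [0.4769 0.3219 0.078 ] [ 0.0535 -0.0442 -0.0032]
130.0 [0.4856 0.3423 0.078 ] [ 0.0738 -0.0526 -0.0005]
115.0 [0.4993 0.3597 0.078 ] [ 0.0951 -0.0558  0.0047]
103.0 [0.5132 0.3707 0.078 ] [ 0.1118 -0.0546  0.0104]
```

Emit:
drive_tool:
  commands:
    - [0,0,0,-10]
    - [0,0,0,-20]
    - [0,0,0,-30]
    - [0,0,0,-40]
    - [0,0,0,-45]

```text
time_s: 30.72
tool_pos: [0.475, 0.2553, 0.082]
tool_rot: [[-0.003, 0.885, 0.465], [0.998, 0.032, -0.055], [-0.064, 0.464, -0.884]]
ft_force: [-0.8, 0.0, -0.2]
width: 0.001
grip_force: 0.0
```

```bash
python3 s.py; python3 v.py .028 172 160 145 130 115 103
```

```text
30.725 q [ 0.6818  0.2812  2.1405 -0.7826  0.496   1.3198] p [0.475  0.2553 0.082 ] w 0.0008826108630840279 0.0 F [-0.7715  0.0222 -0.1658]
[[-0.0031  0.8855  0.4647]
 [ 0.998   0.0324 -0.055 ]
 [-0.0638  0.4635 -0.8838]] tilt 27.89842986900974 az -6.755645502477863 y az 2.094188860808675
172.0 [0.4754 0.2824 0.078 ] [ 0.0274 -0.0007  0.0023]
160.0 [0.4737 0.3001 0.078 ] [ 0.045  -0.0015  0.0005]
145.0 [0.4769 0.3219 0.078 ] [0.0668 0.002  0.0008]
130.0 [0.4856 0.3423 0.078 ] [0.0871 0.0104 0.0037]
115.0 [0.4993 0.3597 0.078 ] [0.1044 0.023  0.0091]
103.0 [0.5132 0.3707 0.078 ] [0.1153 0.0357 0.015 ]
```

Emit:
drive_tool:
  commands:
    - [0.027,-0.001,0.002,0]
    - [0.045,-0.001,0.001,0]
    - [0.056,0,0.001,0]
    - [0.067,0.002,0.001,0]
    - [0.078,0.006,0.002,0]
    - [0.087,0.01,0.004,0]
    - [0.096,0.017,0.006,0]
    - [0.104,0.023,0.009,0]

```text
time_s: 31.72
tool_pos: [0.4977, 0.3594, 0.0744]
tool_rot: [[-0.002, 0.888, 0.46], [0.998, 0.032, -0.057], [-0.065, 0.459, -0.886]]
ft_force: [0.1, -1.2, -0.2]
width: 0.007
grip_force: 0.8
```

```bash
python3 s.py; python3 v.py .028 108 103 98 94;  python3 - <<'E'
from h import *
for n in("top","scene"):
    c=vision.camera(n)
    for l in("valve_grip",): print(n,[(np.round(d["centre"],3).tolist(),round(d["confidence"],2),np.degrees(np.arctan2(d["centre"][1]-.3,d["centre"][0]-.55)).round(1)) for d in spot_point(n,l)[:2]])
E
```

```text
31.725 q [ 0.812   0.4055  1.9494 -0.712   0.6086  1.3517] p [0.4977 0.3594 0.0744] w 0.006559602929717391 0.751204502012115 F [ 0.088  -1.2099 -0.2077]
[[-0.0016  0.8877  0.4604]
 [ 0.9979  0.0315 -0.0573]
 [-0.0654  0.4594 -0.8858]] tilt 27.64459035879742 az -7.099192396596331 y az 2.0338769803195023
108.0 [0.5071 0.3664 0.078 ] [0.0068 0.0102 0.0008]
103.0 [0.5132 0.3707 0.078 ] [0.011  0.0157 0.0033]
98.0 [0.5196 0.3743 0.078 ] [0.0146 0.0215 0.0061]
94.0 [0.525  0.3769 0.078 ] [0.0171 0.0264 0.0084]
top [([0.513, 0.371, 0.097], 0.5, np.float64(117.4)), ([0.67, -0.036, 0.234], 0.33, np.float64(-70.3))]
scene [([0.715, 0.211, 0.014], 0.68, np.float64(-28.3)), ([0.517, 0.37, 0.095], 0.62, np.float64(115.5))]
```

Emit:
drive_tool:
  commands:
    - [0.007,0.01,0.001,0]
    - [0.011,0.016,0.003,0]
    - [0.014,0.021,0.006,0]
    - [0.016,0.024,0.007,0]
    - [0.016,0.024,0.007,0]

```text
time_s: 32.55
tool_pos: [0.5222, 0.3756, 0.0785]
tool_rot: [[-0.002, 0.887, 0.461], [0.998, 0.031, -0.057], [-0.065, 0.46, -0.886]]
ft_force: [-0.4, -0.2, 0.4]
width: 0.01
grip_force: 0.1
```

```bash
python3 s.py; python3 v.py .028 96 94 92 90 88 
```

```text
32.55 q [ 0.7996  0.4353  1.8804 -0.6767  0.6322  1.2976] p [0.5222 0.3756 0.0785] w 0.00963368358848702 0.14458022264079773 F [-0.3669 -0.1573  0.4196]
[[-0.0019  0.8874  0.4611]
 [ 0.9979  0.0315 -0.0565]
 [-0.0647  0.46   -0.8856]] tilt 27.680084758665043 az -6.989439513560115 y az 2.030068658758964
96.0 [0.5223 0.3756 0.078 ] [ 0.0001 -0.0001  0.0005]
94.0 [0.525  0.3769 0.078 ] [0.0013 0.0023 0.0016]
92.0 [0.5277 0.378  0.078 ] [0.0024 0.0048 0.0028]
90.0 [0.5305 0.379  0.078 ] [0.0034 0.0072 0.0041]
88.0 [0.5333 0.3799 0.078 ] [0.0044 0.0098 0.0053]
```

Emit:
drive_tool:
  commands:
    - [0.001,0.0025,0.0015,0]
    - [0.001,0.0025,0.0015,0]

```text
time_s: 32.8
tool_pos: [0.5249, 0.3763, 0.0783]
tool_rot: [[-0.002, 0.887, 0.461], [0.998, 0.031, -0.057], [-0.065, 0.46, -0.886]]
ft_force: [-0.2, -0.7, -0.7]
width: 0.004
grip_force: 0.2
```

Emit:
drive_tool:
  commands:
    - [0.001,0.0025,0.0013,0]
    - [0.001,0.0025,0.0013,0]

```text
time_s: 33.05
tool_pos: [0.5277, 0.3772, 0.078]
tool_rot: [[-0.002, 0.888, 0.461], [0.998, 0.032, -0.057], [-0.065, 0.46, -0.886]]
ft_force: [-0.4, -0.3, -0.2]
width: 0.007
grip_force: 0.3
```

Emit:
drive_tool:
  commands:
    - [0.0005,0.002,0.001,0]
    - [0.0005,0.002,0.001,0]

```text
time_s: 33.3
tool_pos: [0.5299, 0.3777, 0.078]
tool_rot: [[-0.002, 0.888, 0.461], [0.998, 0.032, -0.057], [-0.065, 0.46, -0.886]]
ft_force: [-0.6, -0.9, -0.2]
width: 0.007
grip_force: 0.3
```

Emit:
drive_tool:
  commands:
    - [0.0005,0.002,0.001,0]
    - [0.0005,0.002,0.001,0]

```text
time_s: 33.55
tool_pos: [0.531, 0.3778, 0.0775]
tool_rot: [[-0.001, 0.888, 0.459], [0.998, 0.031, -0.058], [-0.066, 0.458, -0.887]]
ft_force: [-5.8, -0.8, 1.8]
width: 0.01
grip_force: 2.3
```

```bash
python3 s.py|head -1; python3 - <<'E'
from h import *
for n in("top","scene"):
    c=vision.camera(n); cv2.imwrite(f"pics/{n}4.png",c["pixels"][...,::-1])
    print(n,[(np.round(d["centre"],3).tolist(),round(d["confidence"],2),np.degrees(np.arctan2(d["centre"][1]-.3,d["centre"][0]-.55)).round(1)) for d in spot_point(n,"valve_grip")[:2]])
E
```

```text
33.55 q [ 0.7908  0.4468  1.861  -0.666   0.6364  1.2783] p [0.531  0.3778 0.0775] w 0.009562622628726944 2.270348249003291 F [-5.7595 -0.7997  1.8157]
top [([0.544, 0.378, 0.095], 0.59, np.float64(94.7))]
scene [([0.549, 0.378, 0.094], 0.63, np.float64(90.7))]
```

Emit:
drive_tool:
  commands:
    - [0,0.0015,0.001,0]
    - [0,0.0015,0.001,0]

```text
time_s: 34.0
tool_pos: [0.5315, 0.3777, 0.0767]
tool_rot: [[-0.001, 0.889, 0.457], [0.998, 0.031, -0.059], [-0.066, 0.456, -0.887]]
ft_force: [-10.0, 0.3, 1.9]
width: 0.003
grip_force: 4.3
```

Emit:
drive_tool:
  commands:
    - [0,-0.025,-0.013,0]
    - [0,-0.053,-0.028,0]
    - [-0.005,-0.02,-0.09,0]
    - [-0.01,0.016,-0.16,0]
    - [-0.01,0.016,-0.2,0]
    - [-0.01,0.016,-0.2,0]

```text
time_s: 34.75
tool_pos: [0.4573, 0.3829, 0.2699]
tool_rot: [[-0.003, 0.883, 0.468], [0.998, 0.028, -0.047], [-0.055, 0.468, -0.882]]
ft_force: [0.2, -0.4, -0.3]
width: 0.007
grip_force: 0.0
```

```bash
python3 s.py|head -1; python3 - <<'E'
from h import *
for n in("top","scene"):
    c=vision.camera(n); cv2.imwrite(f"pics/{n}5.png",c["pixels"][...,::-1])
    for l in("valve_grip","valve_hinge","cup_mid","short_mid"):
        print(n,l,[(np.round(d["centre"],3).tolist(),round(d["confidence"],2),np.degrees(np.arctan2(d["centre"][1]-.3,d["centre"][0]-.55)).round(1)) for d in spot_point(n,l)[:4]])
a=cv2.imread("pics/scene5.png");b=cv2.imread("pics/top5.png")
x=cv2.resize(a[130:370,160:480],(533,400),interpolation=cv2.INTER_CUBIC)
y=cv2.resize(b[120:220,180:246],(264,400),interpolation=cv2.INTER_CUBIC)
cv2.imwrite("pics/v8.png",cv2.hconcat([x,y]))
E
```

```text
34.75 q [ 0.9027  0.1889  1.7029 -0.4829  1.0256  1.0935] p [0.4573 0.3829 0.2699] w 0.006872670639695755 0.0 F [ 0.1913 -0.3861 -0.2509]
top valve_grip [([0.671, -0.037, 0.232], 0.74, np.float64(-70.2)), ([0.544, 0.38, 0.096], 0.67, np.float64(94.0))]
top valve_hinge []
top cup_mid [([0.269, -0.404, 0.066], 0.89, np.float64(-111.8)), ([0.394, -0.393, 0.062], 0.72, np.float64(-102.7)), ([0.476, -0.497, 0.068], 0.65, np.float64(-95.3)), ([0.671, -0.036, 0.231], 0.55, np.float64(-70.2))]
top short_mid [([0.53, -0.229, 0.068], 0.86, np.float64(-92.2))]
scene valve_grip [([0.547, 0.38, 0.093], 0.72, np.float64(92.4))]
scene valve_hinge [([0.554, 0.302, 0.089], 0.91, np.float64(20.9))]
scene cup_mid [([0.67, -0.031, 0.235], 0.96, np.float64(-70.1)), ([0.394, -0.392, 0.068], 0.96, np.float64(-102.7)), ([0.272, -0.406, 0.065], 0.91, np.float64(-111.5)), ([0.473, -0.492, 0.067], 0.88, np.float64(-95.5))]
scene short_mid [([0.638, 0.486, 0.021], 0.55, np.float64(64.8)), ([0.53, -0.232, 0.064], 0.53, np.float64(-92.1))]
```

View pics/v8.png

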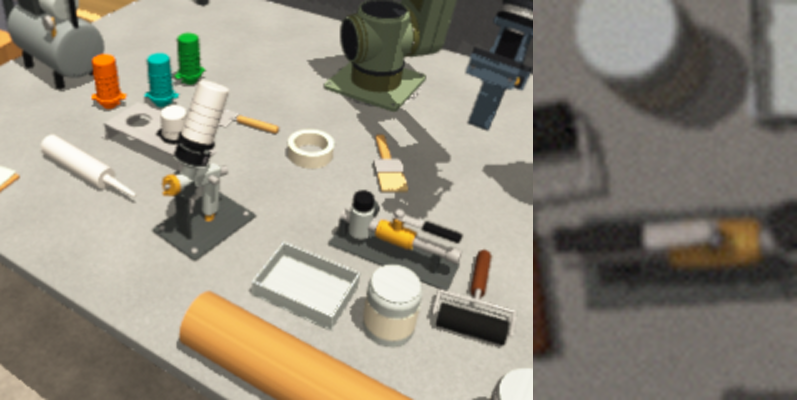

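The lever lies along the pipe at (430,230) and the cup sits locked in the gun at (200,120). The short cup is in the rack at (172,122), and the bystanders are undisturbed.

```bash
python3 -c "
from plant import sign_off
print(sign_off())"
```

```text
the job is handed in; nothing more can be done
None
```

The job is handed in at about 35 s of the 64 s: the taller cup is in the gun's inlet, turned to the stop and sprung back to the lock position; the air valve lever is at its open stop; the robot is clear of everything; and the shorter cup and the other things on the bench are where they were.

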